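Hold a freshly glued nail tip down with the cuticle pusher

ROBOT

A 7-joint arm with a two-finger parallel gripper is mounted at the origin on the work surface. World frame = base frame: x ahead of the robot, y to its left, z up, the work surface at z = 0. Lengths are in m, angles in degrees, forces in N, time in s.
With the tool pointing down it reaches from about 0.425 to 0.875 m from the base axis. Payload 4.7 kg.
Tool frame: the origin (TCP) lies at the very end of the fingers, on their centre line; the grasp point (between the pads) lies 19 mm behind it (r.grip_point_offset is the distance from the TCP to the grasp point, in m); z points along the fingers, y is the direction in which the jaws open and shut (so a half turn about z gives the same grasp; the last joint's range is limited). The gripper opens to 87 mm and grips with 3 to 60 N. Pads are 19 mm wide; open, the fingers measure 117 mm over their backs; the gripper's body (75 mm by 190 mm) begins 51 mm behind the grasp point.
Start: joints at [0.808, 18.392, -4.016, 83.108, 1.295, 78.541, -3.26], TCP at [0.65, -0, 0.193] pointing down, gripper open.
Joint ranges: [-163.93, 163.93], [-17.29, 119.83], [-79.2, 71.16], [3.27, 140.29], [-89.18, 269.18], [5.43, 117.66], [-154.24, 154.24]. Speed limits (degrees/s): [147.25, 147.25, 180, 180, 180, 180, 180].

INTERFACE

Orientations are given as a 3x3 rotation matrix whose columns are the frame's x, y, z axes.
In Python, from rig import readout, grab_frame, job, r gives the robot as it stands. The module is installed in compiled form; this text tells all that it offers.
- The arm moves only by the shell command python3 -m jog 'ROWS' [OPENING] [FORCE]. ROWS is JSON, a list of rows, each a list of 2 entries, a list of its own where there are three numbers: the shift along the tool's x, y, z each as a share of 120 mm, from -1 to 1, then the turn about the tool's z as a share of 180 degrees, from -1 to 1. A call has 1 to 20 rows; each row is the pose to reach, as a shift and turn from the pose commanded when the call began, along the tool's axes at that moment, turning the shorter way round; what a row does not reach only later rows make up. A row lasts 1/12 s, in which the tool goes at most 41.7 mm and 7.16 degrees, less where a joint would pass 70% of its speed; a pose out of reach is approached as far as the arm can. A call with a number of a shift or a turn outside -1 to 1 is refused whole. A call with a gripper value outside its range is refused whole. OPENING is the opening, from 0 (shut) to 1 (fully open), set as the call begins (- or left out, the last holds). The fingers move at their own pace and stop on an object; FORCE is the grip in N (left out, the last holds). Time passes only in rows, so rows that repeat a pose let the fingers close. It gives the time, the measured TCP pose, the force and the opening at its end, in the units of the state.
- readout.get_state(): the state, without advancing time (a new reading comes with each control period).
- grab_frame(name): name is "scene" or "side" or "wrist"; returns a dict with "image" (420x560x3 uint8, red, green, blue), "range_z" (420x560 float32, m along the optical axis (not along the pixel's ray), 0 where there is no reading), "camera_matrix" (3x3 intrinsics, pixels), "xyz" and "rotation" of the camera in the world; the wrist camera has in their place "tool_from_camera" (4x4, takes a point from camera to tool coordinates, whose origin is the TCP and whose axes are the flange's). Camera axes: x right, y down, z forward; pixel columns grow to the right and rows downward; lengths in m; the calibration is good to about 2 mm. A picture is of the moment at which its call begins: read the wrist's pose just before it.
- job.finish_job(): hands the job in, once; it reports no verdict.
The state is a dict: "t": time; "joint_positions": joint angles; "qvel": joint speeds; "joint_efforts": joint torques, N m; "ee_pos": TCP position; "tool_rot": TCP orientation; "wrist_force": force on the tool from outside, world axes, zero at the start; "torque": the same for the moment, N m; "width": opening from 0.0 (shut) to 1.0 (fully open).
Only numpy, scipy, OpenCV 4.12 (cv2) and the standard library are available. Lean on these libraries where they do the work, as an engineer would, in place of code of your own. Each camera call takes 0.05 s, during which the arm holds its last target.

TASK

A false nail tip has just been glued onto the flexible-neck practice stand: pick the stainless cuticle pusher out of the tray and press the tip down with the end of its spoon on the pencil mark while the glue takes, with the pusher in line with the nail, its handle leaning out over the nail's free edge at about 30 degrees to the nail, and a light steady pressure of about 3 newtons (never more than 10). Keep it pressed there for at least two seconds and finish still holding it so: do not let go or put the pusher down. Touch the stand and the nail with nothing but the pusher, and leave the other things on the tray and sill where they are.

Things in the scene. Friction and masses are not known exactly. Their poses are not given: they have to be found in the camera images.
- pusher: Stainless cuticle pusher, 130 mm long, 45 g, loose and flat in the tray, spoon roughly towards the robot. Origin: its middle. x axis along it to the spoon, z up as it lies. Handle: square bar 9 x 9 mm, x -40 to +40 mm, dark grooves on its spoon half; then a round neck, 6 mm, and a flat spoon 9 mm wide, 2.2 mm thick, round end at x = +65 mm. Other end: thin point at x = -65 mm.
- pusher_tip (a point): Outermost point of the pusher's spoon, on the tool's axis (x = +65 mm of the pusher); axes as pusher.
- pusher_heel (a point): Point of the pusher's pointed end, on the axis (x = -65 mm of the pusher).
- nail_mark (a point): White false nail tip, 40 x 17 mm, slightly arched across (crest 8 mm wide), on a grey block at the end of the stand's neck. Origin: the pencil mark, a black dot 4 mm across on top of the crest, 92 mm above the sill. x axis: along the nail to its free edge (28 mm off; roughly away from the robot, sloping down 10 degrees). z axis: square out of its face, upwards. -x: glued end, 12 mm off.
- nail: The springy end of the stand's neck with its grey block and the nail on it, one rigid part with the axes of nail_mark. Origin: where it bends, 80 mm behind the mark (level) and 14 mm lower. The nail gives 1 mm for each newton pressed on the mark: 3 N sinks it about 3 mm, and it springs back.
- stand: Practice stand, fixed to the sill: round dark steel base 90 mm across, 16 mm high, origin under its centre; a ribbed steel neck 12 mm thick rises and bends over along the stand's x axis, nowhere more than 7 mm higher than the mark. The mark is 105 mm from the base's centre along that axis.
- tray: White melamine tray, 310 x 290 mm, rim 15 mm high and 4 mm thick, floor 4 mm thick; origin under its centre. Fixed. Holds the pusher, file and buffer side by side about 70 mm apart in any order, and the two bottles at the end far from the robot.
- file: Bystander: flat glass nail file, 140 x 13 x 4 mm, loose in the tray, same lie as the pusher. Origin at its centre.
- buffer: Bystander: grey plastic buffer block, 95 x 26 x 20 mm, loose in the tray. Origin at its centre.
- bottle_a_mid (a point): Bystander: empty round glass polish bottle with black screw cap, 30 mm across, 76 mm tall, in the tray; point on its axis 25 mm up.
- bottle_b_mid (a point): Bystander: the squatter polish bottle, 36 mm across, 68 mm tall, in the tray; point on its axis 20 mm up.
- dish: Bystander: small open glass dish, 44 mm across, 22 mm high, on the sill beyond the tray. Origin under its centre.
Mind the look-alikes: they are no part of the job. Of the things like the pusher, leave any that is green; of the rest the smaller one is meant.

How it is judged (in metres and radians):
On the way, in this order (a step that is already met when the one before it is completed fails the run):
1. the pusher is lifted clear of the tray in the gripper (height (world z) of pusher above 0.05 m and contact force between pusher and the fingers above 1 N), for 0.2 s.
2. the spoon's end presses the mark lightly at the stated attitude for two seconds (contact force between pusher and nail between 1 and 6.5 N and distance between pusher_tip and nail_mark below 0.007 m and angle between the x axis of pusher and the z axis of nail_mark, either way round between 0.855 and 1.239 rad and x of pusher_heel in the frame of nail_mark above 0.05 m and y of pusher_heel in the frame of nail_mark between -0.035 and 0.035 m and contact force between pusher and the fingers above 1 N), for 1.8 s.
At the end, for the whole second after the job is handed in: Gripper holding the pusher at rest, clear of the tray, for the last second: spoon end within 7 mm of the mark, pressing 1 to 6.5 N, axis 30 +-11 degrees to the nail, handle over the free edge and in line within about 20 degrees; bystanders upright, within 30 mm of their places (all of step 2 and height (world z) of pusher above 0.08 m and contact force between pusher and tray below 0.05 N and linear speed of pusher below 0.02 m/s and distance of each of file, buffer, bottle_a_mid, bottle_b_mid, dish from where it was at the start of the episode below 0.03 m and angle between each of bottle_a_mid, bottle_b_mid, dish's own z axis and vertical below 0.3 rad); the arm keeps its last pose, push and grip.
It fails at once if the nail is pressed with more than 10 N (contact force between pusher and nail above 10 N).
It fails at once if the robot itself touches the stand or the nail (contact force between any of the arm, the fingers and stand above 0.5 N).
It fails at once if a bystander is shifted by more than 30 mm or knocked over (distance of any of file, buffer, bottle_a_mid, bottle_b_mid, dish from where it was at the start of the episode above 0.03 m or angle between any of bottle_a_mid, bottle_b_mid, dish's own z axis and vertical above 0.5 rad).
It also fails if it takes over 58 s, if anything falls off the work surface, if the arm or the gripper's body presses on something with over 40 N, if the wrist force passes 120 N, or if a joint passes its speed limit or range.

## Working session

There is one attempt and no reset: what is moved stays moved. The work goes in short steps, Python scripts to look and compute and a shell command to move; the robot and the scene stay as the last step left them, time stands still between calls to the robot, and variables do not carry over. Pictures are saved under pics/ and viewed, and the job is handed in when it is done.

```bash
ls; mkdir -p pics
cat > h.py <<'E'
import numpy as np,cv2
from rig import readout,grab_frame,job,r
def save(n,im,crop=None,k=1):
    if crop: x0,y0,x1,y1=crop; im=im[y0:y1,x0:x1]
    im=cv2.resize(im,None,fx=k,fy=k,interpolation=cv2.INTER_CUBIC)
    cv2.imwrite(f'pics/{n}.png',im[:,:,::-1])
def pose(f,st=None):
    if 'xyz' in f: return np.array(f['rotation']),np.array(f['xyz'])
    T=np.array(f['tool_from_camera']);R=np.array(st['tool_rot']);p=np.array(st['ee_pos'])
    return R@T[:3,:3],R@T[:3,3]+p
def px(f,u,v,st=None,z=None,d=None):
    K=np.array(f['camera_matrix']);R,t=pose(f,st)
    ray=R@np.array([(u-K[0,2])/K[0,0],(v-K[1,2])/K[1,1],1])
    if z is not None: return t+ray*(z-t[2])/ray[2]
    if d is None: d=f['range_z'][int(round(v)),int(round(u))]
    return t+ray*d
E
python3 - <<'E'
from h import *
import pickle
st=readout.get_state();print(st)
F={'st':st}
for n in('scene','side','wrist'):
    f=grab_frame(n);F[n]=f;save(n+'0',f['image'],k=1.4);print(n,{k:f[k] for k in f if k not in('image','range_z')})
pickle.dump(F,open('F0.pkl','wb'))
E
```

```text
pics
{'t': 0.0, 'joint_positions': array([ 0.8087796 , 18.43960793, -4.0156106 , 83.17460701,  1.2936381 ,
       78.53936505, -3.25953334]), 'qvel': array([ 0.0119703 , -0.05350649,  0.07635758, -0.02864455, -0.01044816,
        0.0334555 ,  0.09162853]), 'joint_efforts': array([-2.58547143e-04, -4.91284704e+01, -4.03903294e-01, -3.12526345e+01,
       -6.40594075e-02,  4.37659642e-02,  1.61017233e-04]), 'ee_pos': array([ 6.49400174e-01, -5.36543099e-05,  1.91857924e-01]), 'tool_rot': array([[-2.15979720e-05,  9.99998210e-01, -1.89219081e-03],
       [ 9.99999997e-01,  2.14558844e-05, -7.51118676e-05],
       [-7.50711345e-05, -1.89219243e-03, -9.99998207e-01]]), 'wrist_force': array([ 0.41636134,  0.71763349, -0.34221835]), 'torque': array([-0.01561636, -0.0158668 , -0.05668147]), 'width': 1.0020245631306577}
scene {'camera_matrix': array([[459.20558803,   0.        , 271.21396524],
       [  0.        , 459.20558803, 209.66423483],
       [  0.        ,   0.        ,   1.        ]]), 'xyz': array([1.01279756, 0.58511681, 1.04721788]), 'rotation': array([[-0.72731487,  0.56050618, 
[... 340 characters left out ...]
, 'rotation': array([[-0.81077833, -0.32480066,  0.48697333],
       [-0.58516486,  0.42863165, -0.68837271],
       [ 0.01485172, -0.84307736, -0.53758719]])}
wrist {'camera_matrix': array([[296.9345142 ,   0.        , 279.02788223],
       [  0.        , 296.9345142 , 207.78308124],
       [  0.        ,   0.        ,   1.        ]]), 'tool_from_camera': array([[-3.90076853e-04, -9.69740894e-01, -2.44136121e-01,
         6.58437915e-02],
       [ 9.99999864e-01, -4.62806829e-04,  2.40545760e-04,
        -1.25800584e-03],
       [-3.46254925e-04, -2.44135994e-01,  9.69740943e-01,
        -1.91097543e-01],
       [ 0.00000000e+00,  0.00000000e+00,  0.00000000e+00,
         1.00000000e+00]])}
```

View pics/scene0.png

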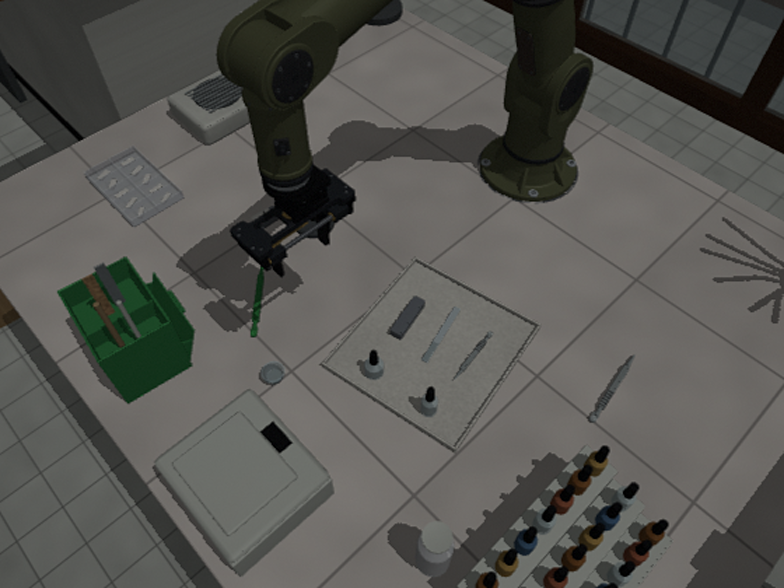

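View pics/side0.png

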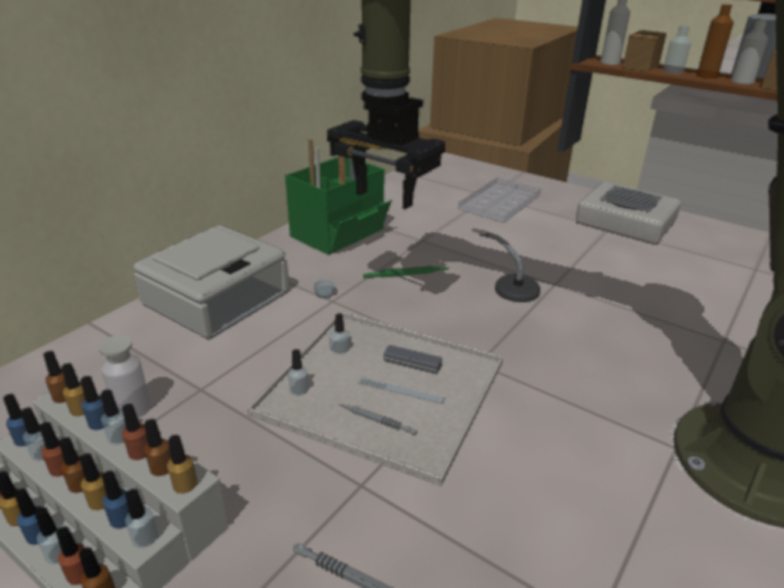

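View pics/wrist0.png

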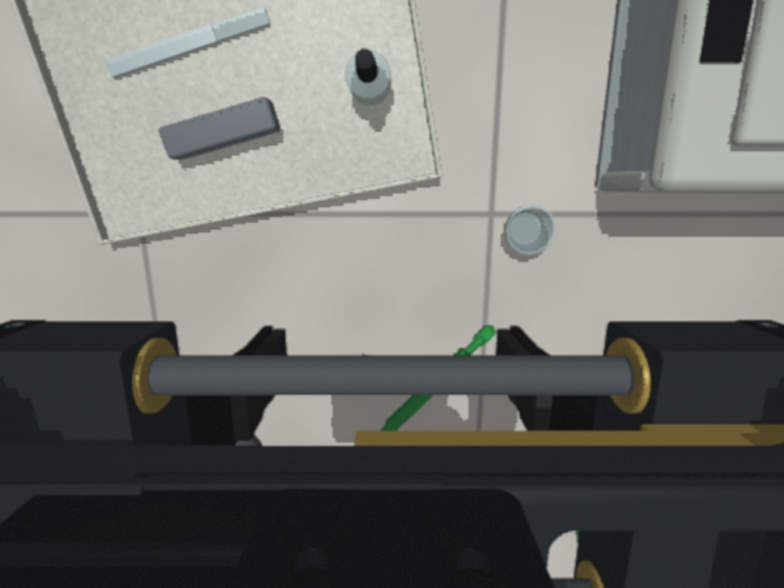

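Images 0: the tray pusher is at scene (473,355), with the file (440,333), buffer (407,317) and two bottles beside it. The large silver look-alike is at (612,388) and the green one at (258,305). The stand shows only in the side view, base at (517,288) and nail at (480,232). Next I measure them coarsely.

Run:
```python
from h import *
import pickle
F=pickle.load(open('F0.pkl','rb'))
s,d=F['scene'],F['side']
save('sc1',s['image'],(225,180,395,330),4.6)
save('sd1',d['image'],(230,210,370,320),5.5)
save('sd2',d['image'],(325,150,405,220),9)
save('sd3',d['image'],(325,150,405,220),9)
for n,u,v in(('base',517,288),('nail',480,232),('dish',324,290),('heel',342,405),('spoon',416,432)):
    print(n,px(d,u/1.4,v/1.4))
```

```text
base [ 0.46223452 -0.19126569  0.02015214]
nail [ 0.57028533 -0.22422765  0.09589533]
dish [0.75306047 0.04653165 0.02407358]
heel [0.5311606  0.26340911 0.01024151]
spoon [0.41198986 0.24008252 0.00609698]
```

View pics/sc1.png

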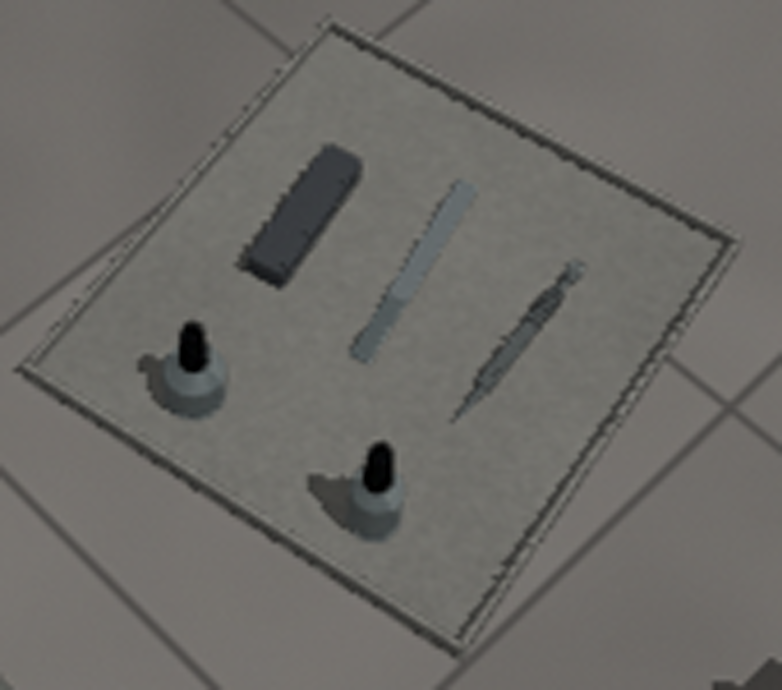

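View pics/sd1.png

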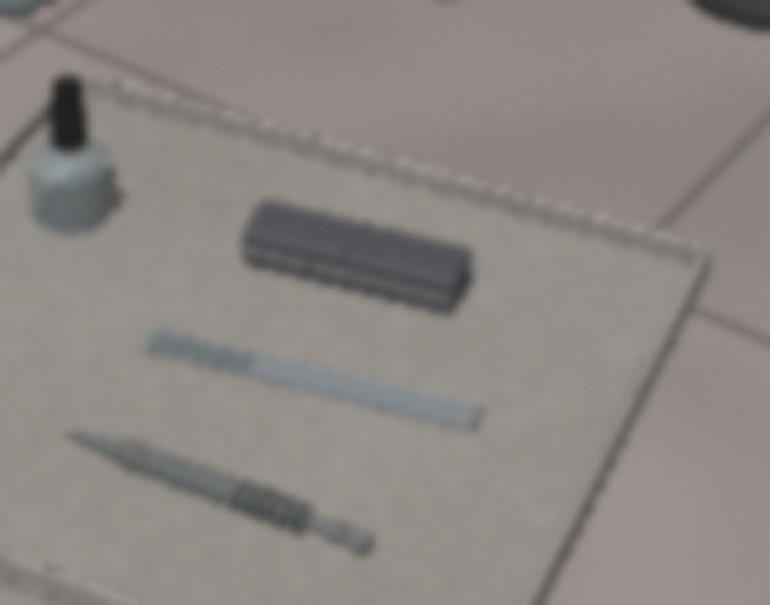

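View pics/sd2.png

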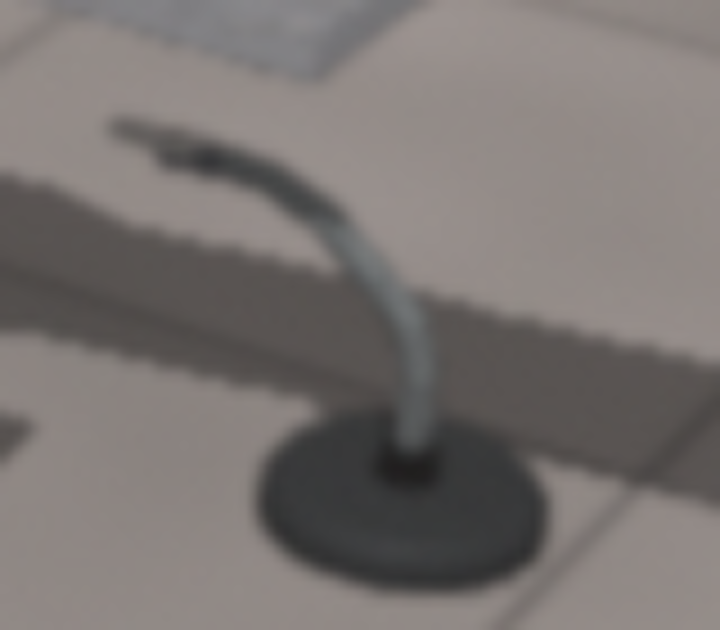

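Run:
```python
from h import *
import pickle
F=pickle.load(open('F0.pkl','rb'))
s,d=F['scene'],F['side']
S=lambda u,v,z:px(s,225+u/4.6,180+v/4.6,z=z)
D=lambda u,v,z:px(d,230+u/5.5,210+v/5.5,z=z)
D2=lambda u,v,z:px(d,325+u/9,150+v/9,z=z)
def pr(n,a,b):
    v=a-b;print(n,'tip',a.round(4),'heel',b.round(4),'L',np.linalg.norm(v).round(4),'dir',np.degrees(np.arctan2(v[1],v[0])).round(1),'mid',((a+b)/2).round(4))
pr('scene',S(580,262,.0085),S(452,421,.0085))
pr('side',D(373,547,.0085),D(66,433,.0085))
for n,u,v in(('A',330,22),('B',738,240),('C',460,652),('Dc',18,368)): print(n,S(u,v,.015).round(4))
print('base',D2(402,470,.016),'nailend',D2(108,128,.087),'nail0',D2(210,150,.095))
for n,u,v,z in(('file',462,183,.008),('file2',358,357,.008),('buf',335,160,.024),('buf2',262,270,.024)):print(n,S(u,v,z).round(4))
```

```text
scene tip [0.4128 0.2446 0.0085] heel [0.5427 0.2641 0.0085] L 0.1314 dir -171.5 mid [0.4778 0.2544 0.0085]
side tip [0.4083 0.2434 0.0085] heel [0.5374 0.2635 0.0085] L 0.1307 dir -171.1 mid [0.4728 0.2535 0.0085]
A [0.3944 0.0216 0.015 ]
B [0.3389 0.3001 0.015 ]
C [0.6403 0.3596 0.015 ]
Dc [0.6966 0.0761 0.015 ]
base [ 0.47216984 -0.21538976  0.016     ] nailend [ 0.59629181 -0.23865828  0.087     ] nail0 [ 0.55593099 -0.23001154  0.095     ]
file [0.4209 0.1592 0.008 ]
file2 [0.551  0.1998 0.008 ]
buf [0.4722 0.1026 0.024 ]
buf2 [0.557  0.1279 0.024 ]
```

```bash
python3 -m jog '[[[-1,0.3,0],-0.44],[[-1,0.3,0],-0.44],[[-1,0.3,0],-0.44],[[-1,0.3,0],-0.44],[[-1,0.3,0],-0.44],[[-1,0.3,0],-0.44],[[-1,0.3,0],-0.44],[[-1,0.3,0],-0.44],[[-1,0.3,0],-0.44],[[-1,0.3,0],-0.44],[[-1,0.3,0],-0.44],[[-1,0.3,0],-0.44],[[-1,0.3,0],-0.44]]' 0.4
```

```text
t: 1.23
ee_pos: [0.6858, -0.1201, 0.1926]
tool_rot: [[-0.982, 0.19, -0.001], [0.19, 0.982, 0.0], [0.001, 0.0, -1.0]]
wrist_force: [-0.0, 0.3, 0.5]
width: 0.396
```

Tool x now points at the robot (169°). Shift to y ≈ -0.22 (mostly along tool -y).

```bash
python3 -m jog '[[[0.1,-0.9,0],0],[[0.1,-0.9,0],0],[[0.1,-0.9,0],0],[[0.1,-0.9,0],0],[[0.1,-0.9,0],0]]'
python3 - <<'E'
from h import *
import pickle
st=readout.get_state();print(st['ee_pos'])
F={'st':st}
for n in('wrist','scene','side'): F[n]=grab_frame(n)
pickle.dump(F,open('F1.pkl','wb'))
save('w1',F['wrist']['image'],k=1.4)
save('sc2',F['scene']['image'],k=1.4)
E
```

```text
t: 1.65
ee_pos: [0.6529, -0.2269, 0.1928]
tool_rot: [[-0.981, 0.195, -0.0], [0.195, 0.981, -0.001], [0.0, -0.001, -1.0]]
wrist_force: [0.2, 0.6, -0.0]
width: 0.402
[ 0.65293884 -0.22686402  0.19278784]
```

View pics/w1.png

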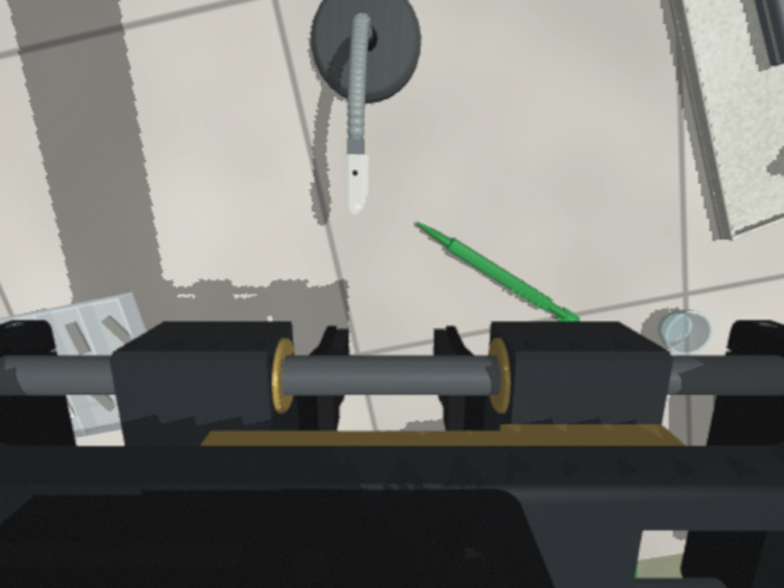

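View pics/sc2.png

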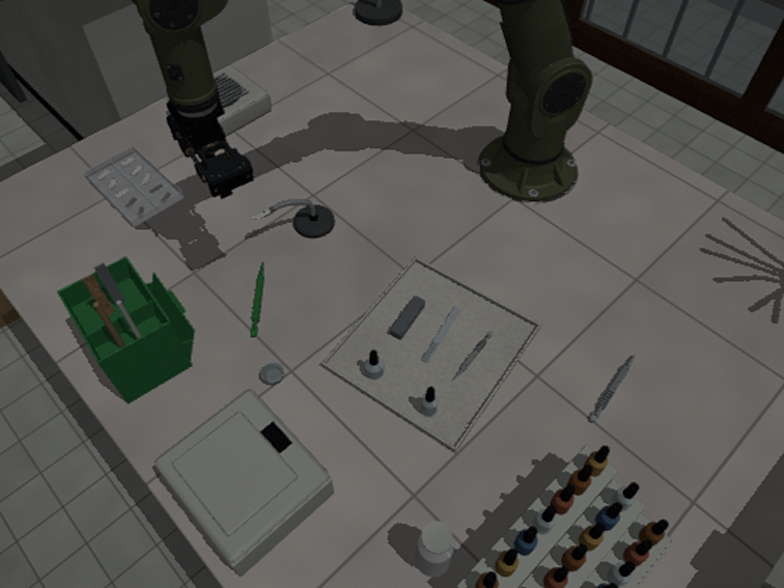

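The wrist view shows the stand with the nail at about (357,180) and the mark at (355,172). The scene view also shows the nail, at (262,213). I enlarge both to measure.

Run:
```python
from h import *
import pickle
F=pickle.load(open('F1.pkl','rb'))
save('w1c',F['wrist']['image'],(225,90,285,160),8)
save('s1c',F['scene']['image'],(165,130,245,175),8)
f=F['wrist'];st=F['st']
for n,u,v,z in(('mark',355,172,.092),('base',366,41,.016),('neckend',356,152,None)): print(n,px(f,u/1.4,v/1.4,st,z=z))
print(px(f,355/1.4,172/1.4,st))
print('lookalike',px(F['scene'],612/1.4,388/1.4))
```

```text
mark [ 0.57283164 -0.23629271  0.092     ]
base [ 0.47339361 -0.21190403  0.016     ]
neckend [ 0.56037449 -0.23289124  0.09158514]
[ 0.57281675 -0.23631641  0.09168479]
lookalike [0.34870052 0.47242945 0.01026465]
```

View pics/w1c.png

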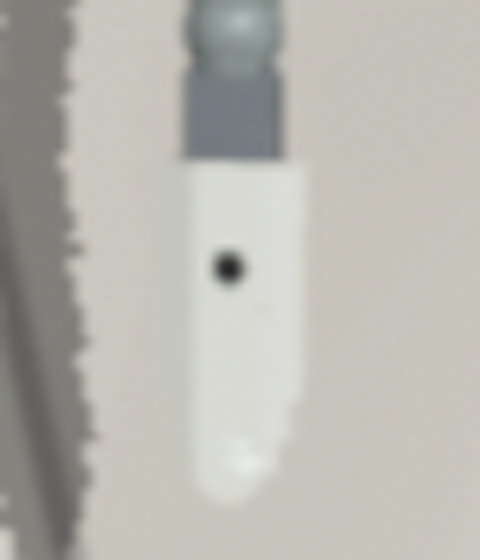

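View pics/s1c.png

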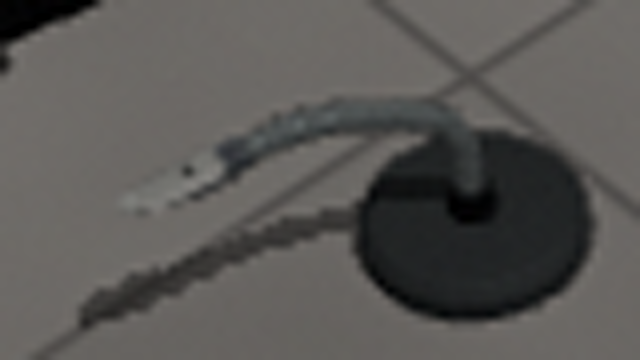

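Run:
```python
from h import *
import pickle
F=pickle.load(open('F1.pkl','rb'))
f=F['wrist'];st=F['st']
W=lambda u,v,z:px(f,225+u/8-.5,90+v/8-.5,st,z=z)
a=W(228,267,.092);print('mark w',a,'scene',px(F['scene'],165+188/8-.5,130+171/8-.5,z=.092))
# nail edges ends: block centre, tip
b=W(234,160,.094);e=W(238,500,.087);
print(b,e,np.degrees(np.arctan2(*(e-b)[1::-1])), 'tip dist',np.linalg.norm(e-a))
# block sides and nail left sides directions
for p,q,z in(((193,165),(196,460),.090),((303,170),(298,390),.090)):
    v=W(*q,z-.005)-W(*p,z);print(np.degrees(np.arctan2(v[1],v[0])))
print('neck',px(f,356/1.4,150/1.4,st,z=.094))
# base centre by colour
B=px(f,365.5/1.4,46/1.4,st,z=.008);print(B,np.degrees(np.arctan2(*(a-B)[1::-1])),np.linalg.norm((a-B)[:2]))
```

```text
mark w [ 0.572742   -0.23682624  0.092     ] scene [ 0.57525251 -0.23670691  0.092     ]
[ 0.5612959 -0.233403   0.094    ] [ 0.59968374 -0.24196902  0.087     ] -12.579139920825023 tip dist 0.027880199056198728
-12.905850360896421
-14.04641625371509
neck [ 0.55936007 -0.23246678  0.094     ]
[ 0.47440794 -0.2130106   0.008     ] -13.614384265916142 0.10117693850062533
```

```bash
python3 -m jog '[[[0.39,0.97,0],0],[[0.39,0.97,0],0],[[0.39,0.97,0],0],[[0.39,0.97,0],0]]' && python3 -m jog '[[[0.39,0.97,0],0],[[0.39,0.97,0],0],[[0.39,0.97,0],0],[[0.39,0.97,0],0]]' && python3 -m jog '[[[0.39,0.97,0],0],[[0.39,0.97,0],0],[[0.39,0.97,0],0],[[0.39,0.97,0],0]]' && python3 -m jog '[[[0.39,0.97,0],-0.111],[[0.39,0.97,0],-0.111],[[0.39,0.97,0],-0.111],[[0.39,0.97,0],-0.111],[[0.39,0.97,0],-0.111],[[0.39,0.97,0],-0.111],[[0.39,0.97,0],-0.111]]'
python3 - <<'E'
from h import *
import pickle
st=readout.get_state()
F={'st':st,'wrist':grab_frame('wrist')}
pickle.dump(F,open('F2.pkl','wb'))
save('w2',F['wrist']['image'],k=1.4)
E
```

```text
t: 2.13
ee_pos: [0.6297, -0.0855, 0.1938]
tool_rot: [[-0.985, 0.172, 0.0], [0.172, 0.985, 0.008], [0.001, 0.008, -1.0]]
wrist_force: [1.6, 2.0, 0.3]
width: 0.396
t: 2.47
ee_pos: [0.6036, 0.0371, 0.1938]
tool_rot: [[-0.985, 0.171, -0.0], [0.171, 0.985, 0.007], [0.001, 0.007, -1.0]]
wrist_force: [-0.6, 2.7, 0.4]
width: 0.401
t: 2.8
ee_pos: [0.5777, 0.1594, 0.1937]
tool_rot: [[-0.985, 0.171, -0.001], [0.171, 0.985, 0.007], [0.002, 0.007, -1.0]]
wrist_force: [0.2, 1.7, 0.0]
width: 0.402
t: 3.38
ee_pos: [0.5579, 0.2672, 0.1928]
tool_rot: [[-0.987, -0.158, 0.0], [-0.158, 0.987, -0.001], [-0.0, -0.001, -1.0]]
wrist_force: [-0.6, -0.8, 0.1]
width: 0.396
```

View pics/w2.png

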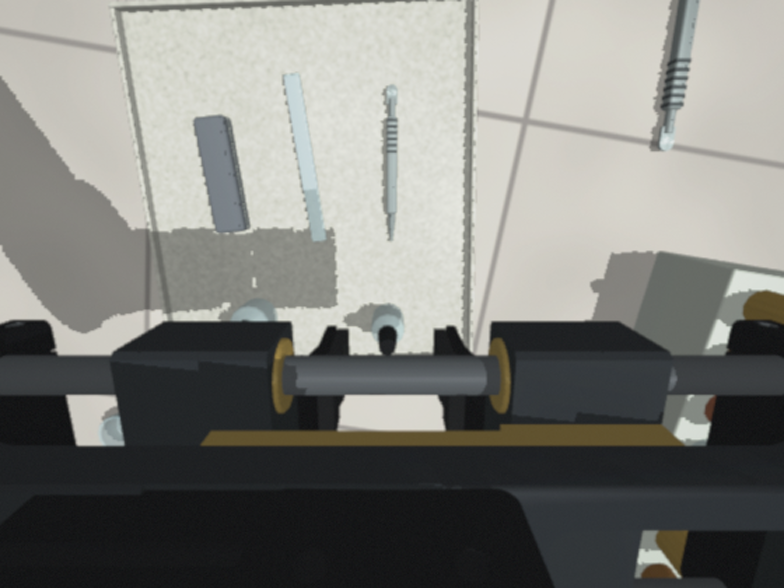

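Run:
```python
from h import *
import pickle
F=pickle.load(open('F2.pkl','rb'));f=F['wrist'];st=F['st']
save('w2c',f['image'],(260,50,300,180),4.5)
W=lambda u,v,z:px(f,u/1.4-.2,v/1.4-.2,st,z=z)
a=W(391,86,.0085);b=W(391,241,.0085);v=a-b
print(a,b,np.linalg.norm(v),np.degrees(np.arctan2(v[1],v[0])))
m=(a+b)/2;g=m+.02*v/np.linalg.norm(v);print('mid',m,'grip',g)
R=st['tool_rot'];d=R.T@(g-st['ee_pos']);print('tool shift mm',d*1000,'share',d/.12)
print('bottle cap',W(388,345,.08),'rim', [W(*p,.015).round(4) for p in((470,0),(475,200),(117,8))])
```

```text
[0.41160995 0.24348353 0.0085    ] [0.53849268 0.26369886 0.0085    ] 0.12848302705636053 -170.9475530046808
mid [0.47505131 0.25359119 0.0085    ] grip [0.45530042 0.25044442 0.0085    ]
tool shift mm [103.97036132  -0.18437389 184.31187182] share [ 0.86641968 -0.00153645  1.53593227]
bottle cap [0.60995048 0.27276201 0.08      ] rim [array([0.3428, 0.2947, 0.015 ]), array([0.4911, 0.3299, 0.015 ]), array([0.3914, 0.0235, 0.015 ])]
```

View pics/w2c.png

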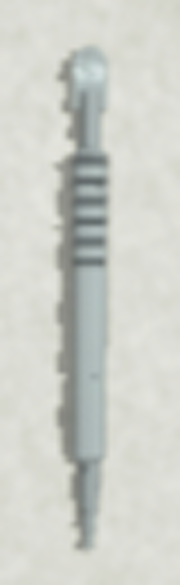

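```bash
python3 -m jog '[[[0.866,0,0.3],0],[[0.866,0,0.6],0],[[0.866,0,1],0],[[0.866,0,1],0],[[0.866,0,1],0],[[0.866,0,1],0],[[0.866,0,1],0]]' && python3 -m jog '[[[0,0,0.15],0],[[0,0,0.3],0],[[0,0,0.3],0],[[0,0,0.3],0],[[0,0,0.3],0]]'
python3 - <<'E'
from h import *
st=readout.get_state();print(st['ee_pos'],st['tool_rot'],st['wrist_force'])
f=grab_frame('side');save('sd4',f['image'],(200,150,400,330),4)
f=grab_frame('wrist');save('w4',f['image'],k=1.4)
E
```

```text
t: 4.02
ee_pos: [0.4573, 0.252, 0.0749]
tool_rot: [[-0.987, -0.158, 0.003], [-0.158, 0.987, 0.001], [-0.003, 0.001, -1.0]]
wrist_force: [-0.1, 0.3, 1.0]
width: 0.4
t: 4.43
ee_pos: [0.4571, 0.2529, 0.0392]
tool_rot: [[-0.987, -0.159, 0.003], [-0.159, 0.987, 0.002], [-0.004, 0.001, -1.0]]
wrist_force: [-0.2, 0.4, 0.7]
width: 0.4
[0.45709559 0.25293993 0.03920168] [[-0.98731137 -0.15876213  0.0032942 ]
 [-0.1587568   0.98731603  0.00182376]
 [-0.00354196  0.00127764 -0.99999291]] [-0.19093186  0.41170148  0.67279575]
```

View pics/sd4.png

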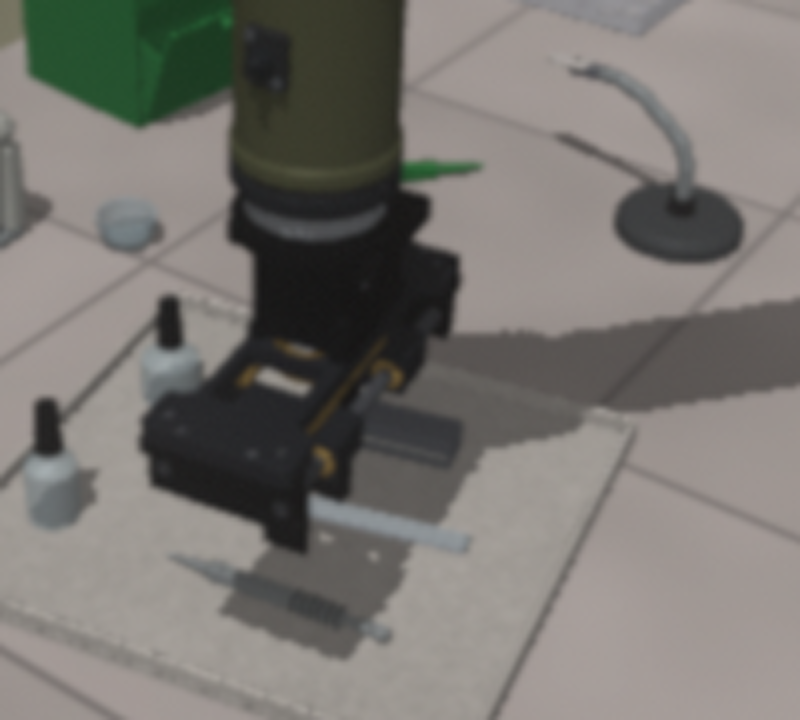

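View pics/w4.png

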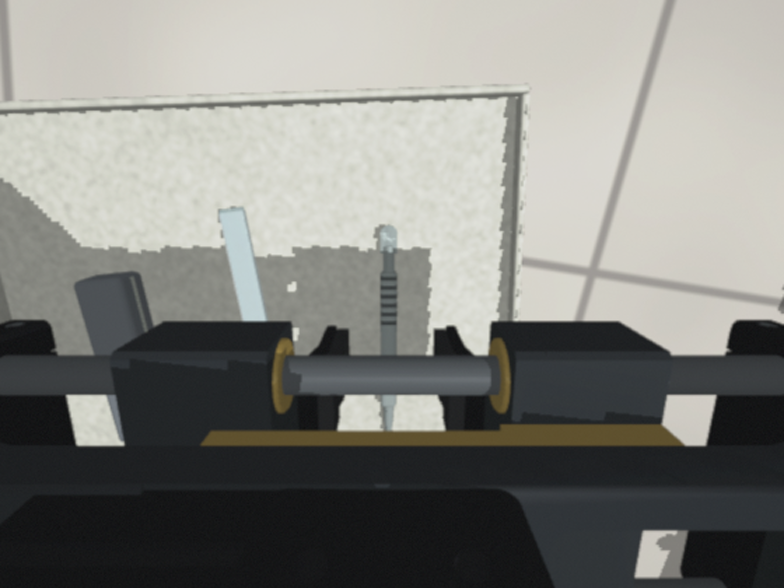

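```bash
python3 -m jog '[[[0.015,-0.01,0.1],0],[[0.015,-0.01,0.2],0],[[0.015,-0.01,0.265],0],[[0.015,-0.01,0.265],0],[[0.015,-0.01,0.265],0],[[0.015,-0.01,0.265],0]]'
python3 -m jog '[[[0,0,0],0],[[0,0,0],0],[[0,0,0],0],[[0,0,0],0],[[0,0,0],0],[[0,0,0],0]]' 0 20
```

```text
t: 5.03
ee_pos: [0.4531, 0.2506, 0.005]
tool_rot: [[-0.987, -0.16, -0.0], [-0.16, 0.987, 0.0], [0.0, 0.0, -1.0]]
wrist_force: [-0.2, -0.0, -0.3]
width: 0.399
t: 5.53
ee_pos: [0.4533, 0.2505, 0.0053]
tool_rot: [[-0.987, -0.16, 0.0], [-0.16, 0.987, -0.0], [-0.0, -0.0, -1.0]]
wrist_force: [-0.0, -0.7, -0.3]
width: 0.046
```

```bash
python3 -m jog '[[[0,0,0],0],[[0,0,0],0],[[0,0,0],0]]'
python3 - <<'E'
from h import *
st=readout.get_state();print(st['ee_pos'],st['width'])
f=grab_frame('side');save('sd5',f['image'],(220,230,340,320),6.5)
f=grab_frame('wrist');save('w5',f['image'],k=1.4)
f=grab_frame('scene');save('sc5',f['image'],(250,200,400,310),5)
E
```

```text
t: 5.78
ee_pos: [0.4532, 0.2505, 0.0052]
tool_rot: [[-0.987, -0.16, 0.0], [-0.16, 0.987, -0.0], [-0.0, -0.0, -1.0]]
wrist_force: [-0.2, 0.4, 0.3]
width: 0.003
[0.45318013 0.25050403 0.00515239] 0.002906355314371471
```

View pics/sd5.png

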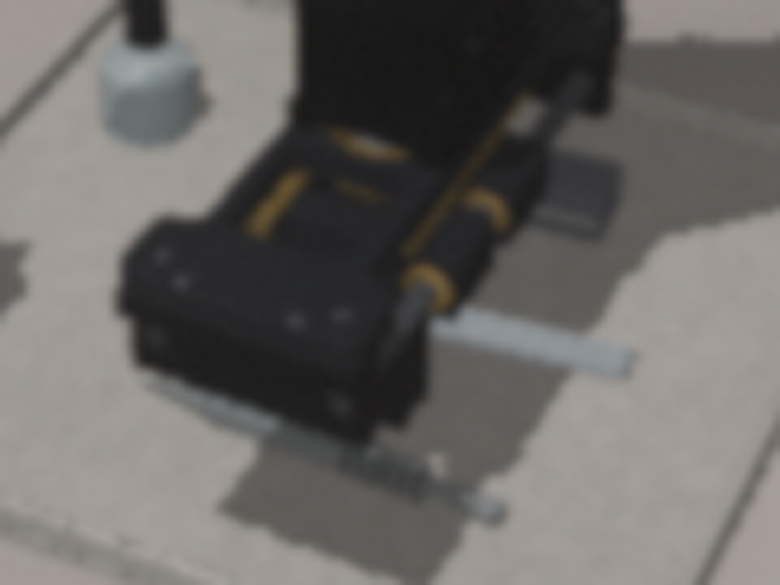

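View pics/w5.png

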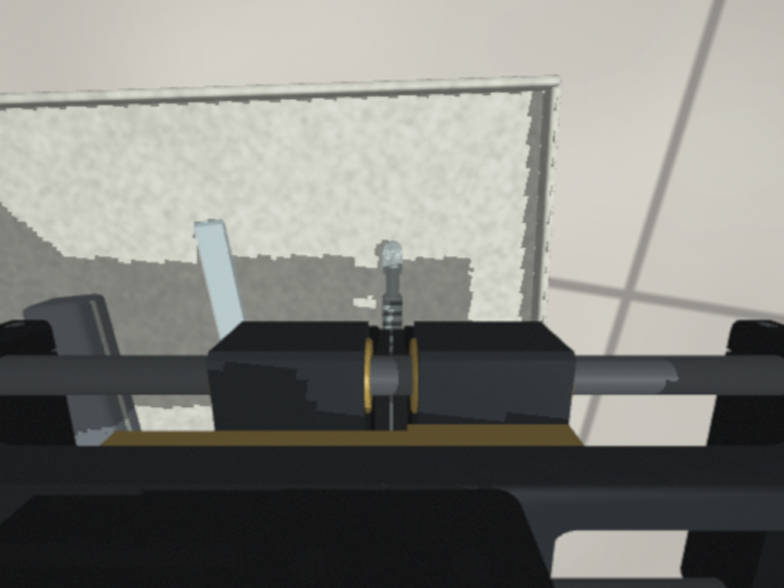

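View pics/sc5.png

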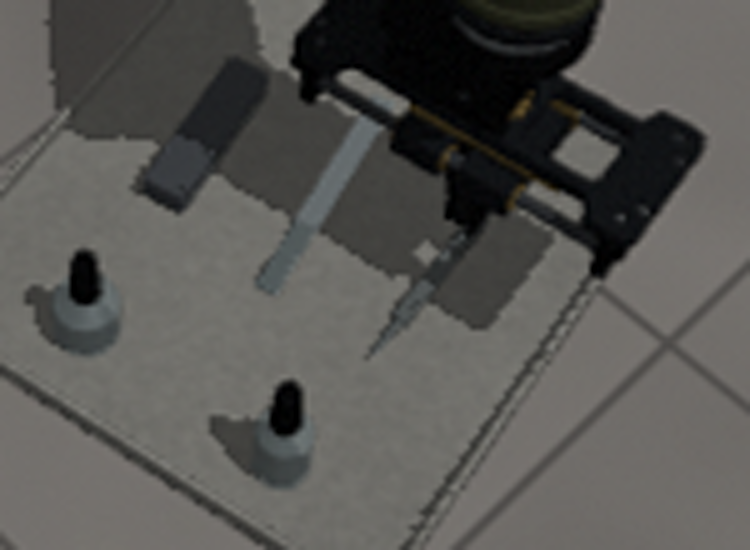

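Run:
```python
from h import *
f=grab_frame('wrist');save('w6',f['image'],(230,150,330,320),4.5)
d=f['range_z'];print(d[190:310:10,272:288:2].round(3))
```

```text
[[0.197 0.19  0.191 0.189 0.188 0.189 0.189 0.192]
 [0.197 0.198 0.191 0.19  0.191 0.192 0.192 0.197]
 [0.201 0.197 0.194 0.191 0.191 0.192 0.194 0.195]
 [0.201 0.191 0.192 0.193 0.192 0.192 0.191 0.192]
 [0.204 0.193 0.194 0.193 0.194 0.194 0.193 0.194]
 [0.163 0.163 0.161 0.162 0.162 0.162 0.161 0.163]
 [0.149 0.148 0.149 0.149 0.149 0.148 0.147 0.148]
 [0.082 0.082 0.082 0.082 0.081 0.083 0.082 0.082]
 [0.08  0.081 0.081 0.081 0.081 0.082 0.082 0.081]
 [0.082 0.082 0.083 0.082 0.083 0.082 0.083 0.082]
 [0.125 0.124 0.125 0.124 0.133 0.125 0.125 0.125]
 [0.126 0.126 0.126 0.127 0.134 0.127 0.127 0.127]]
```

View pics/w6.png

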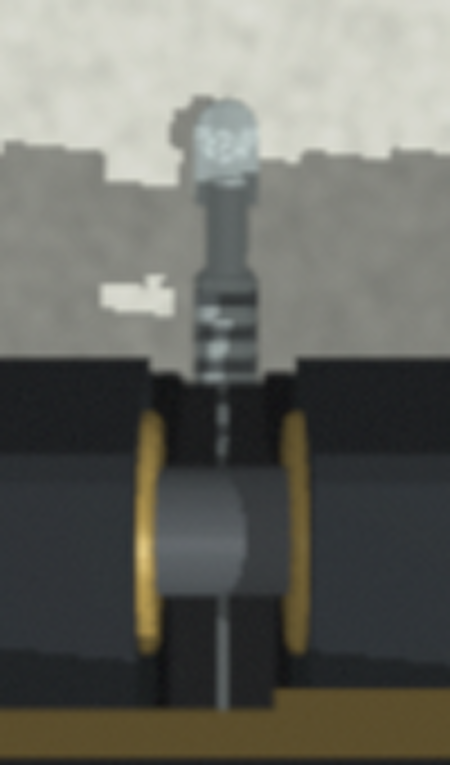

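Run:
```python
from h import *
st=readout.get_state();p=np.array(st['ee_pos']);R=np.array(st['tool_rot'])
for n in('side','scene','wrist'):
    f=grab_frame(n);Rc,t=pose(f,st);K=f['camera_matrix'];d=f['range_z']
    v,u=np.mgrid[:420,:560];P=np.stack([(u-K[0,2])/K[0,0]*d,(v-K[1,2])/K[1,1]*d,d],-1)@Rc.T+t
    L=(P-p)@R
    if n!='wrist':
        q=Rc.T@(p-t);print(n,'TCP px',K[0,0]*q[0]/q[2]+K[0,2],K[1,1]*q[1]/q[2]+K[1,2])
    dark=f['image'].max(-1)<60
    m=(d>0)&(abs(L[...,0])<.04)&(abs(L[...,1])<.04)&(L[...,2]>-.05)&dark
    print(n,m.sum(),'tool xyz of dark pts, by z bins')
    for a in np.arange(-.05,.012,.006):
        k=m&(L[...,2]>=a)&(L[...,2]<a+.006)
        if k.sum(): print(round(a,3),k.sum(),L[k].min(0).round(3),L[k].max(0).round(3))
f=grab_frame('scene');save('sc7',f['image'],(310,210,370,260),12)
f=grab_frame('side');save('sd7',f['image'],(250,270,310,320),12)
```

```text
side TCP px 277.66631174664633 303.2104948633621
side 61 tool xyz of dark pts, by z bins
-0.05 17 [ 0.005 -0.009 -0.05 ] [ 0.012  0.011 -0.044]
-0.044 18 [ 0.004 -0.009 -0.044] [ 0.012  0.01  -0.038]
-0.038 16 [ 0.004 -0.01  -0.038] [ 0.011  0.01  -0.032]
-0.014 9 [-0.03  -0.003 -0.011] [-0.005  0.003 -0.008]
-0.008 1 [-0.009 -0.019 -0.003] [-0.009 -0.019 -0.003]
scene TCP px 342.5285046486661 247.95207206093627
scene 106 tool xyz of dark pts, by z bins
-0.05 3 [-0.011 -0.005 -0.048] [-0.01   0.008 -0.046]
-0.044 14 [-0.012 -0.01  -0.044] [ 0.     0.009 -0.038]
-0.038 12 [-0.012 -0.01  -0.038] [ 0.001  0.008 -0.032]
-0.032 5 [-0.011 -0.008 -0.031] [-0.007  0.003 -0.028]
-0.014 15 [-0.036 -0.003 -0.013] [ 0.015  0.004 -0.008]
-0.008 36 [-0.035 -0.005 -0.008] [ 0.024  0.008 -0.002]
-0.002 16 [-0.038 -0.034 -0.001] [0.029 0.009 0.004]
0.004 5 [-0.039 -0.035  0.004] [0.026 0.029 0.007]
wrist 396 tool xyz of dark pts, by z bins
-0.05 118 [ 0.011 -0.007 -0.05 ] [ 0.013  0.007 -0.044]
-0.044 113 [ 0.011 -0.008 -0.044] [ 0.013  0.008 -0.038]
-0.038 118 [ 0.01  -0.009 -0.038] [ 0.013  0.009 -0.032]
-0.032 34 [ 0.011 -0.009 -0.032] [ 0.013  0.009 -0.029]
-0.014 2 [ 0.006  0.002 -0.008] [ 0.011  0.003 -0.008]
-0.008 11 [ 0.006 -0.003 -0.008] [ 0.016  0.003 -0.006]
```

View pics/sc7.png

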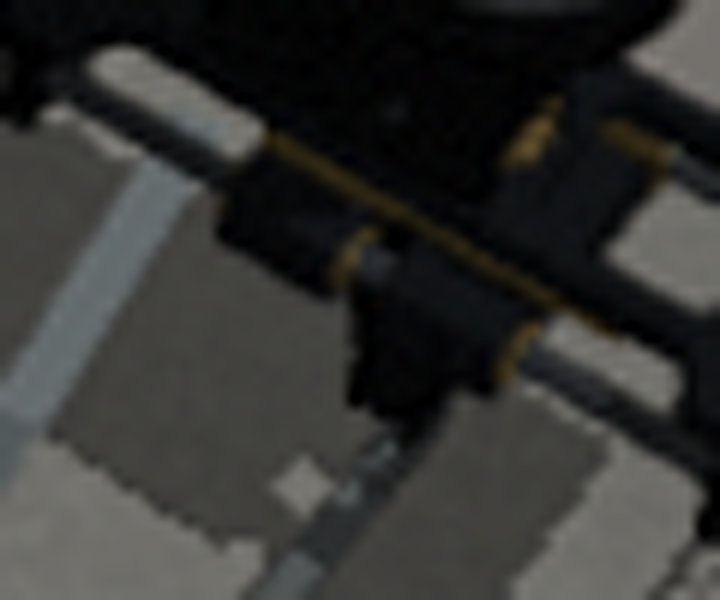

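View pics/sd7.png

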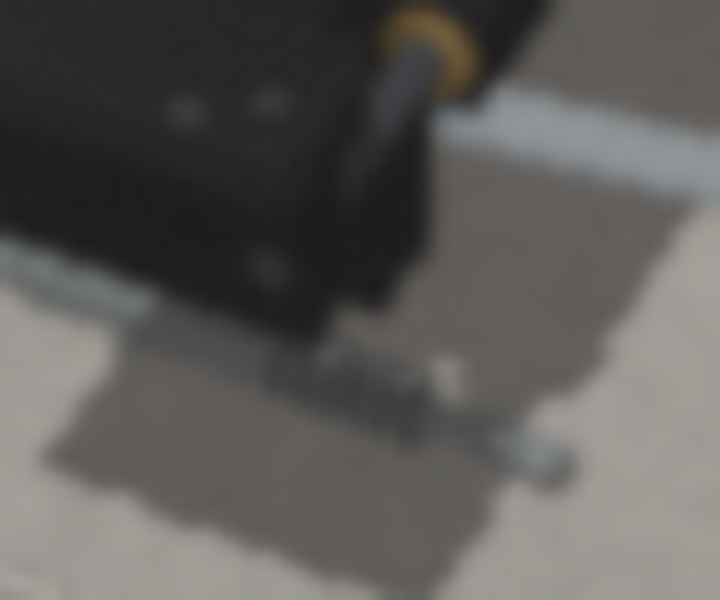

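Run:
```python
from h import *
import pickle
for fn,ns in(('F0.pkl',('side','scene','wrist')),('F1.pkl',('side','scene','wrist')),('F2.pkl',('wrist',))):
  F=pickle.load(open(fn,'rb'));st=F['st'];p=np.array(st['ee_pos']);R=np.array(st['tool_rot'])
  for n in ns:
    f=F[n];Rc,t=pose(f,st);K=f['camera_matrix'];d=f['range_z']
    v,u=np.mgrid[:420,:560];P=np.stack([(u-K[0,2])/K[0,0]*d,(v-K[1,2])/K[1,1]*d,d],-1)@Rc.T+t
    L=(P-p)@R
    m=(d>0)&(abs(L[...,0])<.02)&(abs(L[...,1])<.07)&(L[...,2]>-.06)&(L[...,2]<.06)
    print(fn,n,m.sum(),[(round(a,3),int((m&(L[...,2]>=a)&(L[...,2]<a+.006)).sum())) for a in np.arange(-.06,.03,.006)])
```

```text
F0.pkl side 178 [(np.float64(-0.06), 44), (np.float64(-0.054), 36), (np.float64(-0.048), 37), (np.float64(-0.042), 35), (np.float64(-0.036), 25), (np.float64(-0.03), 1), (np.float64(-0.024), 0), (np.float64(-0.018), 0), (np.float64(-0.012), 0), (np.float64(-0.006), 0), (np.float64(-0.0), 0), (np.float64(0.006), 0), (np.float64(0.012), 0), (np.float64(0.018), 0), (np.float64(0.024), 0)]
F0.pkl scene 128 [(np.float64(-0.06), 21), (np.float64(-0.054), 27), (np.float64(-0.048), 22), (np.float64(-0.042), 29), (np.float64(-0.036), 25), (np.float64(-0.03), 4), (np.float64(-0.024), 0), (np.float64(-0.018), 0), (np.float64(-0.012), 0), (np.float64(-0.006), 0), (np.float64(-0.0), 0), (np.float64(0.006), 0), (np.float64(0.012), 0), (np.float64(0.018), 0), (np.float64(0.024), 0)]
F0.pkl wrist 1120 [(np.float64(-0.06), 200), (np.float64(-0.054), 229), (np.float64(-0.048), 218), (np.float64(-0.042), 210), (np.float64(-0.036), 226), (np.float64(-0.03), 37), (np.float64(-0.024), 0), (np.float64(-0.018), 0), (np.float64(-0.012), 0), (np.float64(-0.006), 0), (np.float64(-0.0), 0), (np.float64(0.006), 
[... 942 characters left out ...]
 172), (np.float64(-0.042), 169), (np.float64(-0.036), 154), (np.float64(-0.03), 16), (np.float64(-0.024), 0), (np.float64(-0.018), 0), (np.float64(-0.012), 0), (np.float64(-0.006), 0), (np.float64(-0.0), 0), (np.float64(0.006), 0), (np.float64(0.012), 0), (np.float64(0.018), 0), (np.float64(0.024), 0)]
F2.pkl wrist 860 [(np.float64(-0.06), 144), (np.float64(-0.054), 194), (np.float64(-0.048), 174), (np.float64(-0.042), 174), (np.float64(-0.036), 151), (np.float64(-0.03), 23), (np.float64(-0.024), 0), (np.float64(-0.018), 0), (np.float64(-0.012), 0), (np.float64(-0.006), 0), (np.float64(-0.0), 0), (np.float64(0.006), 0), (np.float64(0.012), 0), (np.float64(0.018), 0), (np.float64(0.024), 0)]
```

Depth from all three cameras agrees that the real finger ends lie about 29 mm short of the reported TCP, so the fingers shut above the pusher. I reopen, then go about 26 mm lower.

```bash
python3 -c "
from rig import r;print(r.grip_point_offset)"
python3 -m jog '[[[0,0,0],0],[[0,0,0],0],[[-0.015,0,0],0],[[-0.015,0,0],0],[[-0.015,0,0],0]]' 0.4
python3 -m jog '[[[0,0,0.05],0],[[0,0,0.1],0],[[0,0,0.14],0],[[0,0,0.17],0],[[0,0,0.19],0],[[0,0,0.19],0]]'
```

```text
0.0187
t: 6.65
ee_pos: [0.4551, 0.2508, 0.0052]
tool_rot: [[-0.987, -0.159, 0.0], [-0.159, 0.987, 0.0], [-0.0, 0.0, -1.0]]
wrist_force: [-0.6, 0.7, 0.8]
width: 0.295
t: 7.15
ee_pos: [0.4544, 0.2505, -0.0185]
tool_rot: [[-0.987, -0.16, -0.001], [-0.16, 0.987, -0.001], [0.001, -0.0, -1.0]]
wrist_force: [0.7, 1.0, -0.2]
width: 0.399
```

```bash
python3 -m jog '[[[0,0,0.02],0],[[0,0,0.03],0],[[0,0,0.03],0],[[0,0,0.03],0]]'
python3 - <<'E'
from h import *
st=readout.get_state();p=np.array(st['ee_pos']);R=np.array(st['tool_rot']);print(p)
for n in('side','scene','wrist'):
    f=grab_frame(n);Rc,t=pose(f,st);K=f['camera_matrix'];d=f['range_z']
    v,u=np.mgrid[:420,:560];P=np.stack([(u-K[0,2])/K[0,0]*d,(v-K[1,2])/K[1,1]*d,d],-1)@Rc.T+t
    L=(P-p)@R;m=(f['image'].max(-1)<55)&(d>0)&(abs(L[...,0])<.014)&(abs(L[...,1])<.035)&(L[...,2]>-.04)&(L[...,2]<-.02)
    if m.sum(): print(n,m.sum(),'low z',np.sort(P[m][:,2])[:8].round(4))
f=grab_frame('side');save('sd8',f['image'],(230,240,330,320),8)
E
```

```text
t: 7.48
ee_pos: [0.455, 0.2508, -0.0212]
tool_rot: [[-0.987, -0.16, 0.0], [-0.16, 0.987, -0.0], [-0.0, -0.0, -1.0]]
wrist_force: [0.4, 0.4, -0.3]
width: 0.4
[ 0.45502317  0.25079795 -0.0211853 ]
side 31 low z [0.0104 0.0105 0.0108 0.0111 0.0114 0.0121 0.0127 0.0131]
scene 74 low z [-0.0003  0.0012  0.0015  0.0016  0.0017  0.0022  0.0028  0.0029]
wrist 220 low z [0.0084 0.0091 0.0094 0.0096 0.0096 0.0096 0.0097 0.0098]
```

View pics/sd8.png

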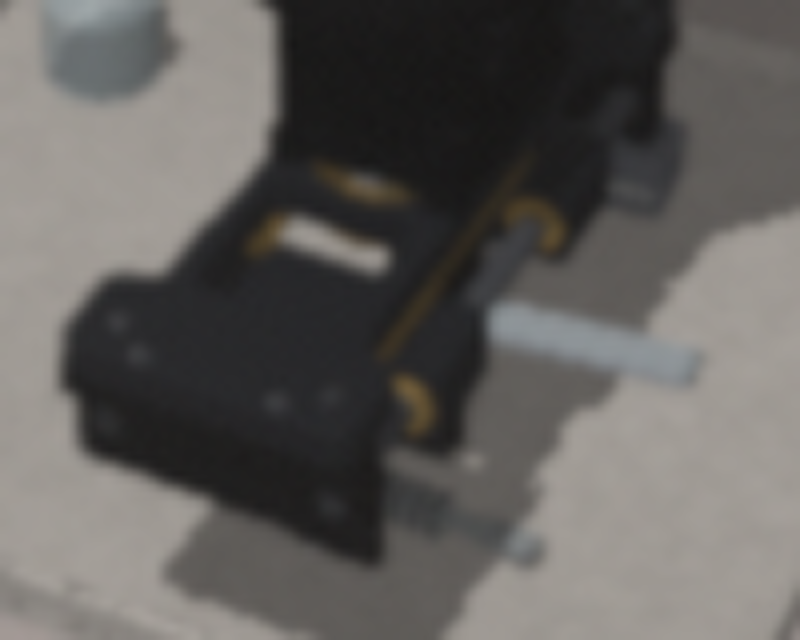

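```bash
python3 -m jog '[[[0,0,0.01],0],[[0,0,0.02],0],[[0,0,0.02],0],[[0,0,0.02],0]]'
python3 -m jog '[[[0,0,0],0],[[0,0,0],0],[[0,0,0],0],[[0,0,0],0],[[0,0,0],0],[[0,0,0],0],[[0,0,0],0],[[0,0,0],0],[[0,0,0],0]]' 0 20
```

```text
t: 8.02
ee_pos: [0.4549, 0.2508, -0.0238]
tool_rot: [[-0.987, -0.16, -0.0], [-0.16, 0.987, -0.0], [0.0, -0.0, -1.0]]
wrist_force: [0.2, 0.2, -0.5]
width: 0.399
t: 8.77
ee_pos: [0.455, 0.2508, -0.0236]
tool_rot: [[-0.987, -0.16, 0.0], [-0.16, 0.987, -0.0], [-0.0, -0.0, -1.0]]
wrist_force: [-0.5, -0.1, -0.1]
width: 0.101
```

Opening reads 8.8 mm, so the handle is gripped. The interface cannot pitch the tool. So I will lever the pusher on the tray's fixed left rim, with a light grip, until the spoon droops about 17°. First I lift.

```bash
python3 -m jog '[[[0,0,-0.1],0],[[0,0,-0.25],0],[[0,0,-0.45],0],[[0,0,-0.6],0],[[0,0,-0.65],0],[[0,0,-0.65],0],[[0,0,-0.65],0],[[0,0,-0.65],0],[[0,0,-0.65],0]]'
python3 - <<'E'
from h import *
f=grab_frame('side');save('sd9',f['image'],(180,180,340,300),5)
f=grab_frame('wrist');save('w9',f['image'],(200,100,360,300),4)
E
```

```text
t: 9.52
ee_pos: [0.454, 0.2502, 0.053]
tool_rot: [[-0.987, -0.16, -0.002], [-0.16, 0.987, -0.001], [0.002, -0.001, -1.0]]
wrist_force: [0.4, 0.4, -0.5]
width: 0.104
```

View pics/sd9.png

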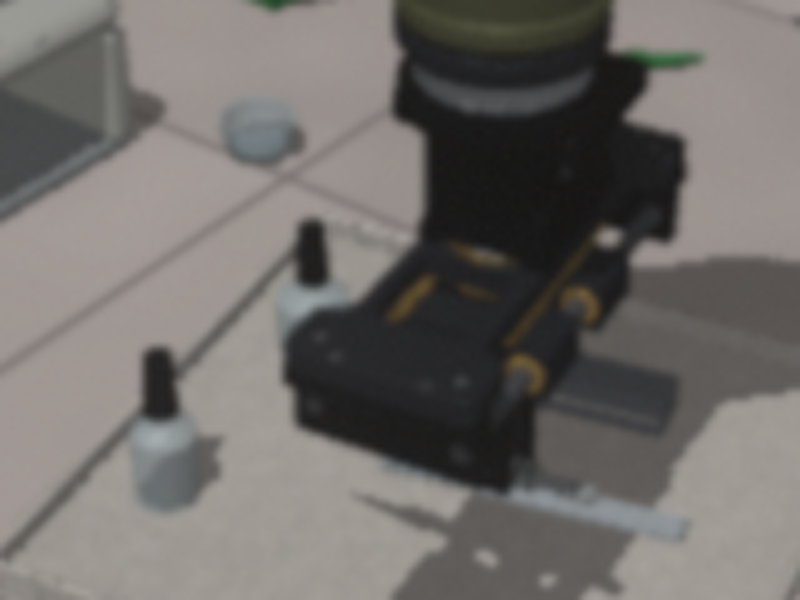

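View pics/w9.png

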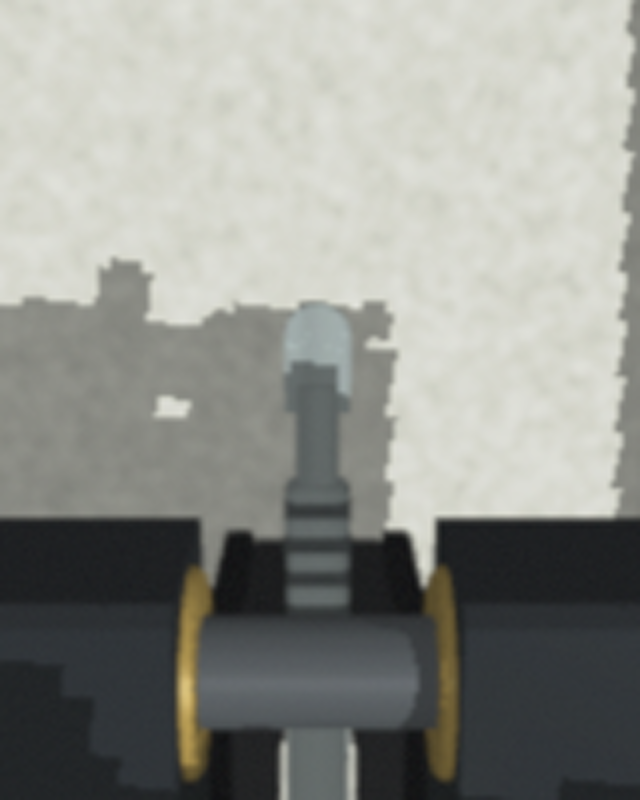

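The pusher is lifted and held level, with the spoon visible at (318,340) in the crop. Next I rotate it 88° and carry it over the left rim.

```bash
python3 -m jog '[[[-0.05,0.08,0],0.489],[[-0.1,0.16,0],0.489],[[-0.15,0.24,0],0.489],[[-0.2,0.32,0],0.489],[[-0.25,0.4,0],0.489],[[-0.3,0.48,0],0.489],[[-0.35,0.56,0],0.489],[[-0.4,0.65,0],0.489],[[-0.473,0.76,0],0.489],[[-0.473,0.76,0],0.489],[[-0.473,0.76,0],0.489],[[-0.473,0.76,0],0.489],[[-0.473,0.76,0],0.489],[[-0.473,0.76,0],0.489],[[-0.473,0.76,0],0.489],[[-0.473,0.76,0],0.489]]'
python3 - <<'E'
from h import *
import pickle
st=readout.get_state()
F={'st':st}
for n in('wrist','scene','side'): F[n]=grab_frame(n)
pickle.dump(F,open('F3.pkl','wb'))
save('w10',F['wrist']['image'],k=1.4)
save('sc10',F['scene']['image'],(270,180,420,310),5)
E
```

```text
t: 10.95
ee_pos: [0.4962, 0.3498, 0.0539]
tool_rot: [[-0.195, 0.981, -0.001], [0.981, 0.195, -0.0], [-0.0, -0.001, -1.0]]
wrist_force: [-0.5, 0.4, -0.5]
width: 0.096
```

View pics/w10.png

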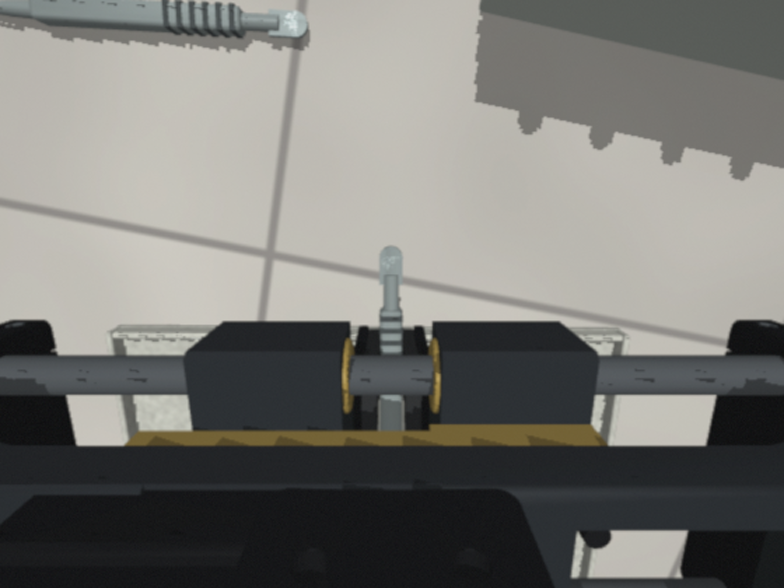

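View pics/sc10.png

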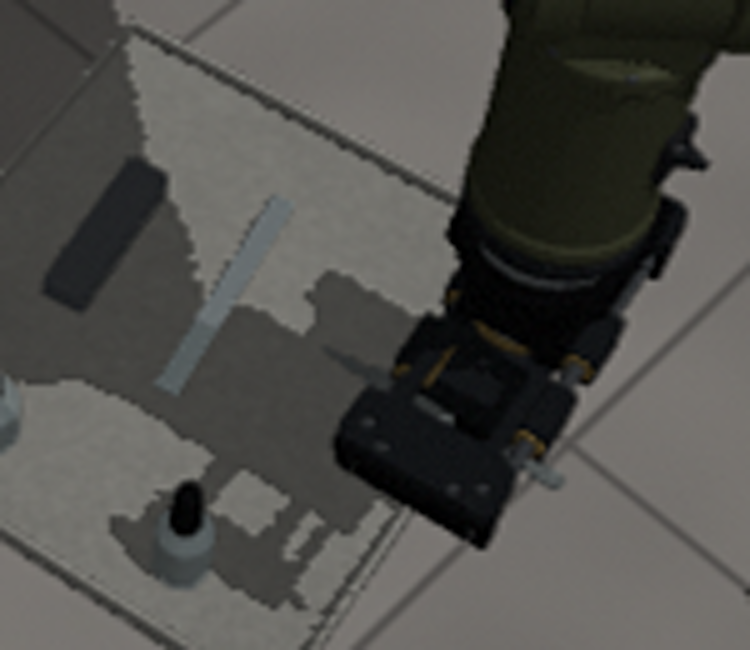

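```bash
cat >> h.py <<'E'
def cloud(f,st=None):
    Rc,t=pose(f,st);K=f['camera_matrix'];d=f['range_z']
    v,u=np.mgrid[:f['image'].shape[0],:f['image'].shape[1]]
    return np.stack([(u-K[0,2])/K[0,0]*d,(v-K[1,2])/K[1,1]*d,d],-1)@Rc.T+t
def spoon(f,st,umin=272,umax=286,vmin=150,vmax=240):
    # tool-frame profile of topmost pts of pusher ahead of fingers, in wrist view
    P=cloud(f,st);L=(P-np.array(st['ee_pos']))@np.array(st['tool_rot'])
    for v in range(vmin,vmax,3):
        c=L[v,278:281].mean(0); print(v,(c*1000).round(1))
E
python3 - <<'E'
from h import *
import pickle
F=pickle.load(open('F3.pkl','rb'));f=F['wrist'];st=F['st'];p=st['ee_pos'];R=np.array(st['tool_rot'])
for u,v in((115,328),(180,327),(500,329),(620,332)):
    w=px(f,u/1.4,v/1.4,st,z=.015);print(w.round(4),((w-p)@R*1000).round(1))
spoon(f,st,vmin=170,vmax=240)
E
```

```text
[0.3398 0.3043 0.015 ] [ -14.1 -162.2   39. ]
[0.377  0.3123 0.015 ] [ -13.5 -124.2   39. ]
[0.5604 0.3475 0.015 ] [-14.8  62.6  38.9]
[0.6298 0.3593 0.015 ] [-16.7 132.9  38.8]
170 [36.5 -1.3 54.2]
173 [33.9 -1.3 55. ]
176 [ 43.7  -1.3 -32. ]
179 [ 42.1  -1.3 -32.2]
182 [ 40.4  -1.3 -32.2]
185 [ 38.7  -1.3 -31.7]
188 [ 37.1  -1.3 -32.1]
191 [ 35.7  -1.3 -33. ]
194 [ 33.9  -1.3 -32.5]
197 [ 32.5  -1.3 -33.6]
200 [ 31.   -1.3 -34.4]
203 [ 29.3  -1.3 -34.5]
206 [ 27.8  -1.3 -35. ]
209 [ 26.   -1.3 -34.5]
212 [ 23.9  -1.3 -33.2]
215 [ 22.6  -1.3 -34.7]
218 [ 20.9  -1.3 -34.7]
221 [ 19.   -1.3 -34.1]
224 [ 17.8  -1.3 -35.6]
227 [ 16.2  -1.3 -36.1]
230 [ 14.3  -1.3 -35.4]
233 [ 12.8  -1.3 -36.2]
236 [ 11.   -1.3 -36.2]
239 [  9.3  -1.3 -36.2]
```

```bash
python3 -m jog '[[[0.025,0,0.15],0],[[0.025,0,0.35],0],[[0.025,0,0.5],0],[[0.025,0,0.5],0],[[0.025,0,0.5],0],[[0.025,0,0.5],0]]'
python3 -m jog '[[[0,0,0.02],0],[[0,0,0.04],0],[[0,0,0.04],0],[[0,0,0.04],0]]' 0 4
python3 -m jog '[[[0,0,0.01],0],[[0,0,0.02],0],[[0,0,0.02],0],[[0,0,0.02],0]]'
python3 - <<'E'
from h import *
st=readout.get_state();print(st['ee_pos'],st['wrist_force'],st['torque']);f=grab_frame('wrist');spoon(f,st,vmin=170,vmax=240)
E
```

```text
t: 11.6
ee_pos: [0.4966, 0.3534, -0.0045]
tool_rot: [[-0.194, 0.981, 0.001], [0.981, 0.194, 0.001], [0.001, 0.001, -1.0]]
wrist_force: [0.5, 0.1, 0.8]
width: 0.1
t: 11.93
ee_pos: [0.4961, 0.3529, -0.01]
tool_rot: [[-0.194, 0.981, 0.001], [0.981, 0.194, 0.0], [0.0, 0.001, -1.0]]
wrist_force: [-0.9, 0.2, -1.2]
width: 0.099
t: 12.27
ee_pos: [0.496, 0.3529, -0.0128]
tool_rot: [[-0.194, 0.981, 0.0], [0.981, 0.194, 0.0], [0.0, 0.0, -1.0]]
wrist_force: [1.1, 0.3, -0.5]
width: 0.1
[ 0.49597177  0.35293582 -0.01276856] [ 1.09653762  0.26996149 -0.48226291] [ 0.0316724  -0.06925967  0.03141947]
170 [ 44.5  -1.3 -12.2]
173 [ 42.6  -1.3 -11.7]
176 [ 43.7  -1.3 -32.1]
179 [ 42.1  -1.3 -32.3]
182 [ 40.4  -1.3 -31.8]
185 [ 38.7  -1.3 -31.9]
188 [ 37.2  -1.3 -32.3]
191 [ 35.5  -1.3 -32.1]
194 [ 33.8  -1.3 -32. ]
197 [ 32.5  -1.3 -34. ]
200 [ 31.   -1.3 -34.5]
203 [ 29.2  -1.3 -34. ]
206 [ 27.6  -1.3 -34.1]
209 [ 25.8  -1.3 -33.9]
212 [ 24.1  -1.3 -33.9]
215 [ 22.4  -1.3 -33.9]
218 [ 20.7  -1.3 -33.8]
221 [ 19.   -1.3 -33.9]
224 [ 17.9  -1.3 -35.9]
227 [ 16.2  -1.3 -36. ]
230 [ 14.3  -1.3 -35.7]
233 [ 12.8  -1.3 -36.2]
236 [ 10.8  -1.3 -35.5]
239 [  9.1  -1.3 -35.7]
```

Still flat and just about at the rim. I lower in small steps.

```bash
python3 -m jog '[[[0,0,0.008],0],[[0,0,0.017],0],[[0,0,0.017],0],[[0,0,0.017],0]]'
python3 - <<'E'
from h import *
st=readout.get_state();print(st['wrist_force']);f=grab_frame('wrist');spoon(f,st,vmin=173,vmax=200)
E
python3 -m jog '[[[0,0,0.008],0],[[0,0,0.017],0],[[0,0,0.017],0],[[0,0,0.017],0]]'
python3 - <<'E'
from h import *
st=readout.get_state();print(st['wrist_force']);f=grab_frame('wrist');spoon(f,st,vmin=173,vmax=240)
E
```

```text
t: 12.65
ee_pos: [0.496, 0.3532, -0.0148]
tool_rot: [[-0.194, 0.981, 0.0], [0.981, 0.194, 0.0], [0.0, 0.0, -1.0]]
wrist_force: [-1.0, 1.0, 1.6]
width: 0.101
[-1.0156106   0.96415164  1.64363231]
173 [ 42.9  -1.3 -13.9]
176 [ 43.2  -1.3 -28.8]
179 [ 41.6  -1.3 -28.8]
182 [ 40.   -1.3 -29.3]
185 [ 38.3  -1.3 -29.3]
188 [ 36.7  -1.3 -29.7]
191 [ 34.9  -1.3 -29.3]
194 [ 33.4  -1.3 -30.1]
197 [ 32.1  -1.3 -32.1]
t: 13.03
ee_pos: [0.4959, 0.3531, -0.017]
tool_rot: [[-0.194, 0.981, 0.0], [0.981, 0.194, 0.0], [0.0, 0.0, -1.0]]
wrist_force: [-0.1, 1.5, 0.2]
width: 0.105
[-0.12165841  1.47126558  0.21371763]
173 [ 43.3  -1.3 -16.6]
176 [ 42.7  -1.3 -25.3]
179 [ 40.9  -1.3 -24.5]
182 [ 39.4  -1.3 -25.6]
185 [ 37.8  -1.3 -26.6]
188 [ 36.   -1.3 -25.9]
191 [ 34.5  -1.3 -26.8]
194 [ 33.2  -1.3 -28.9]
197 [ 31.5  -1.3 -29. ]
200 [ 29.7  -1.3 -28.9]
203 [ 28.1  -1.3 -29.3]
206 [ 26.5  -1.3 -29.8]
209 [ 24.8  -1.3 -30. ]
212 [ 23.3  -1.3 -30.7]
215 [ 21.7  -1.3 -31.3]
218 [ 19.9  -1.3 -31.2]
221 [ 18.5  -1.3 -32.3]
224 [ 17.   -1.3 -32.9]
227 [ 15.5  -1.3 -33.8]
230 [ 13.6  -1.3 -33.5]
233 [ 11.9  -1.3 -33.5]
236 [ 10.6  -1.3 -34.9]
239 [  8.8  -1.3 -34.9]
```

```bash
python3 -m jog '[[[0,0,0.008],0],[[0,0,0.018],0],[[0,0,0.018],0],[[0,0,0.018],0]]'
python3 - <<'E'
from h import *
st=readout.get_state();print(st['wrist_force']);f=grab_frame('wrist');spoon(f,st,vmin=170,vmax=240)
E
```

```text
t: 13.42
ee_pos: [0.4959, 0.3528, -0.0192]
tool_rot: [[-0.194, 0.981, -0.0], [0.981, 0.194, -0.0], [-0.0, -0.0, -1.0]]
wrist_force: [-0.9, 1.0, 0.1]
width: 0.103
[-0.86436424  1.04095989  0.12623032]
170 [ 45.2  -1.3 -18.1]
173 [ 43.6  -1.3 -18.8]
176 [ 42.1  -1.3 -20.9]
179 [ 40.5  -1.3 -21.7]
182 [ 38.8  -1.3 -22.1]
185 [ 37.1  -1.3 -22.1]
188 [ 35.5  -1.3 -23.1]
191 [ 33.7  -1.3 -23.1]
194 [ 32.5  -1.3 -25.8]
197 [ 30.8  -1.3 -26. ]
200 [ 29.2  -1.3 -26.6]
203 [ 27.6  -1.3 -27.3]
206 [ 25.9  -1.3 -27.4]
209 [ 24.2  -1.3 -27.7]
212 [ 22.7  -1.3 -28.4]
215 [ 20.9  -1.3 -28.6]
218 [ 19.6  -1.3 -29.9]
221 [ 18.3  -1.3 -31.8]
224 [ 16.5  -1.3 -31.5]
227 [ 14.9  -1.3 -32.1]
230 [ 13.5  -1.3 -33.1]
233 [ 11.9  -1.3 -33.7]
236 [ 10.1  -1.3 -33.6]
239 [  8.4  -1.3 -33.6]
```

```bash
python3 -m jog '[[[0,0,0.004],0],[[0,0,0.008],0],[[0,0,0.008],0],[[0,0,0.008],0]]'
python3 - <<'E'
from h import *
st=readout.get_state();print(st['ee_pos'],st['wrist_force']);f=grab_frame('wrist');spoon(f,st,vmin=170,vmax=240)
E
```

```text
t: 13.8
ee_pos: [0.496, 0.3528, -0.0196]
tool_rot: [[-0.194, 0.981, 0.0], [0.981, 0.194, -0.0], [-0.0, 0.0, -1.0]]
wrist_force: [-1.7, -0.3, 5.4]
width: 0.103
[ 0.49595567  0.35283396 -0.01957126] [-1.74297776 -0.31944354  5.42664437]
170 [ 45.4  -1.3 -19.2]
173 [ 43.5  -1.3 -18.7]
176 [ 42.1  -1.3 -20.9]
179 [ 40.5  -1.3 -21.6]
182 [ 38.8  -1.3 -21.9]
185 [ 37.2  -1.3 -22.9]
188 [ 35.5  -1.3 -22.9]
191 [ 33.8  -1.3 -23.5]
194 [ 32.6  -1.3 -25.9]
197 [ 30.9  -1.3 -26.2]
200 [ 29.3  -1.3 -26.7]
203 [ 27.6  -1.3 -27.1]
206 [ 25.9  -1.3 -27.2]
209 [ 24.2  -1.3 -27.6]
212 [ 22.7  -1.3 -28.7]
215 [ 21.   -1.3 -28.8]
218 [ 19.5  -1.3 -29.5]
221 [ 18.1  -1.3 -30.9]
224 [ 16.6  -1.3 -31.9]
227 [ 14.9  -1.3 -32.1]
230 [ 13.2  -1.3 -32.2]
233 [ 12.   -1.3 -33.8]
236 [ 10.   -1.3 -33.4]
239 [  8.5  -1.3 -34. ]
```

```bash
python3 -m jog '[[[0,0,0],0],[[0,0,0],0],[[0,0,0],0],[[0,0,0],0],[[0,0,0],0],[[0,0,-0.03],0],[[0,0,-0.08],0],[[0.2,0,-0.2],0],[[0.25,0,-0.2],0],[[0.25,0,-0.2],0],[[0.25,0,-0.2],0],[[0.25,0,-0.2],0]]' 0 38
python3 - <<'E'
from h import *
st=readout.get_state();print(st['ee_pos'],st['wrist_force']);f=grab_frame('wrist');spoon(f,st,vmin=170,vmax=240)
save('w11',f['image'],(200,100,360,300),4)
f=grab_frame('side');save('sd11',f['image'],(180,220,400,385),3.6)
E
```

```text
t: 14.85
ee_pos: [0.4899, 0.3806, 0.0029]
tool_rot: [[-0.193, 0.981, -0.001], [0.981, 0.193, -0.002], [-0.002, -0.001, -1.0]]
wrist_force: [-0.2, -0.5, -0.7]
width: 0.094
[0.48989196 0.38055677 0.00291047] [-0.20199981 -0.46972027 -0.73668891]
170 [42.6 -1.3  3.6]
173 [40.6 -1.3  3.9]
176 [ 42.1  -1.3 -21. ]
179 [ 40.4  -1.3 -21.4]
182 [ 38.8  -1.3 -21.7]
185 [ 37.1  -1.3 -22.1]
188 [ 35.5  -1.3 -23. ]
191 [ 33.7  -1.3 -23. ]
194 [ 43.8  -1.3 -81.1]
197 [ 31.   -1.3 -26.7]
200 [ 29.3  -1.3 -26.7]
203 [ 27.7  -1.3 -27.7]
206 [ 25.9  -1.3 -27.4]
209 [ 24.2  -1.3 -27.6]
212 [ 22.7  -1.3 -28.4]
215 [ 21.2  -1.3 -29.6]
218 [ 19.2  -1.3 -28.8]
221 [ 18.3  -1.3 -31.7]
224 [ 16.5  -1.3 -31.5]
227 [ 14.9  -1.3 -31.9]
230 [ 13.4  -1.3 -32.8]
233 [ 11.9  -1.3 -33.5]
236 [ 10.2  -1.3 -33.8]
239 [  8.5  -1.3 -34. ]
```

View pics/sd11.png

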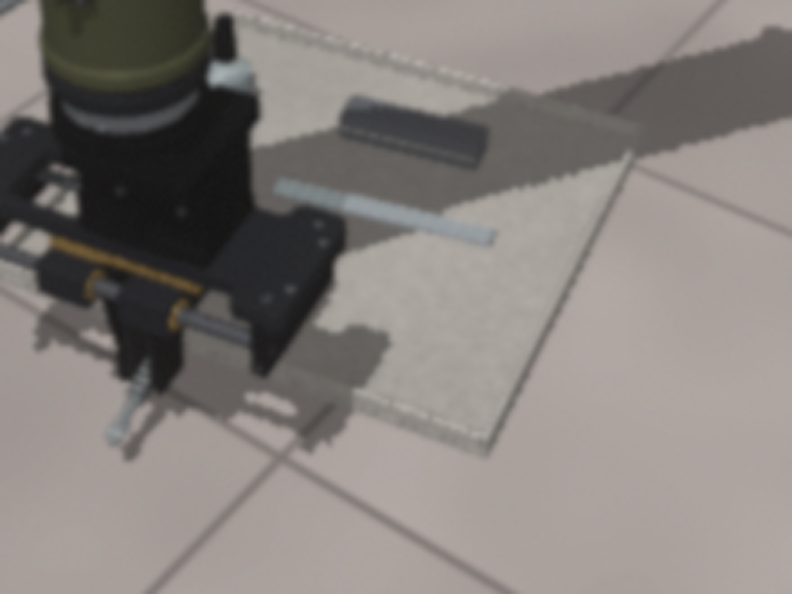

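Tilt is held at about 15°. Before using the nail, I test on the sill that the grip resists about 4 N.

```bash
python3 -m jog '[[[0,0,0.08],0],[[0,0,0.16],0],[[0,0,0.175],0],[[0,0,0.175],0],[[0,0,0.175],0],[[0,0,0.175],0]]'
python3 -m jog '[[[0,0,0.004],0],[[0,0,0.008],0],[[0,0,0.008],0],[[0,0,0.008],0]]'
```

```text
t: 15.45
ee_pos: [0.4901, 0.3824, -0.017]
tool_rot: [[-0.194, 0.981, 0.0], [0.981, 0.194, 0.0], [0.0, 0.0, -1.0]]
wrist_force: [-0.3, 0.2, -0.5]
width: 0.096
t: 15.78
ee_pos: [0.4901, 0.3824, -0.0179]
tool_rot: [[-0.194, 0.981, 0.0], [0.981, 0.194, 0.0], [0.0, 0.0, -1.0]]
wrist_force: [-0.3, 0.3, 0.4]
width: 0.096
```

```bash
python3 -m jog '[[[0,0,0.004],0],[[0,0,0.008],0],[[0,0,0.008],0],[[0,0,0.008],0]]'
python3 -m jog '[[[0,0,0.004],0],[[0,0,0.006],0],[[0,0,0.006],0],[[0,0,0.006],0]]'
python3 - <<'E'
from h import *
w=[]
for i in range(4):
    st=readout.get_state();w.append(st['wrist_force'][2]);f=grab_frame('wrist')
print(w,st['ee_pos']);spoon(f,st,vmin=170,vmax=194)
E
```

```text
t: 16.12
ee_pos: [0.49, 0.3823, -0.019]
tool_rot: [[-0.194, 0.981, 0.0], [0.981, 0.194, -0.0], [-0.0, 0.0, -1.0]]
wrist_force: [0.4, 0.5, -0.7]
width: 0.097
t: 16.45
ee_pos: [0.4901, 0.3823, -0.0196]
tool_rot: [[-0.194, 0.981, 0.0], [0.981, 0.194, 0.0], [-0.0, 0.0, -1.0]]
wrist_force: [0.3, 0.4, -0.7]
width: 0.098
[np.float64(-0.7363107936068959), np.float64(0.27299871021903094), np.float64(-0.23741863100707677), np.float64(0.4227178333794477)] [ 0.49009942  0.38229809 -0.01962004]
170 [ 45.3  -1.3 -18.6]
173 [ 43.5  -1.3 -18.7]
176 [ 42.1  -1.3 -20.9]
179 [ 40.4  -1.3 -21.4]
182 [ 38.7  -1.3 -21.4]
185 [ 37.1  -1.3 -22.1]
188 [ 35.5  -1.3 -23. ]
191 [ 33.9  -1.3 -23.9]
```

```bash
for i in 1; do python3 -m jog '[[[0,0,0.003],0],[[0,0,0.006],0],[[0,0,0.006],0],[[0,0,0.006],0]]'; done
python3 -m jog '[[[0,0,0.003],0],[[0,0,0.004],0],[[0,0,0.004],0],[[0,0,0.004],0]]'
python3 - <<'E'
from h import *
w=[]
for i in range(4):
    st=readout.get_state();w.append(st['wrist_force'][2]);f=grab_frame('wrist')
print(w,st['ee_pos']);spoon(f,st,vmin=170,vmax=194)
E
```

```text
t: 16.98
ee_pos: [0.4902, 0.3822, -0.0202]
tool_rot: [[-0.194, 0.981, 0.0], [0.981, 0.194, -0.0], [-0.0, 0.0, -1.0]]
wrist_force: [-0.3, -0.3, 2.1]
width: 0.094
t: 17.32
ee_pos: [0.4903, 0.3822, -0.0206]
tool_rot: [[-0.193, 0.981, 0.0], [0.981, 0.193, -0.0], [-0.0, 0.0, -1.0]]
wrist_force: [-0.7, -1.0, 3.6]
width: 0.1
[np.float64(3.572255179873037), np.float64(4.208272754301706), np.float64(3.9469991828051287), np.float64(3.534762905680644)] [ 0.49027544  0.38218146 -0.02069094]
170 [ 45.5  -1.3 -20.4]
173 [ 43.7  -1.3 -20.1]
176 [ 42.3  -1.3 -22.1]
179 [ 40.6  -1.3 -22.4]
182 [ 38.8  -1.3 -22.1]
185 [ 37.1  -1.3 -22.2]
188 [ 35.5  -1.3 -23.2]
191 [ 33.8  -1.3 -23.6]
```

Grip is firm at about 3.8 N, and spoon contact lies 19.9 mm above the reported TCP. I lift, turn to the nail's line, and traverse high.

```bash
python3 - <<'E'
from h import *
import pickle
F=pickle.load(open('F1.pkl','rb'));s=F['scene']
for n,u,v in(('caddy',128,262),('caddyR',185,300),('caddyL',62,290),('steril',250,395),('pills',182,190)): print(n,px(s,u/1.4,v/1.4))
E
python3 -m jog '[[[0,0,-0.15],0],[[0,0,-0.4],0],[[0,0,-0.7],0],[[0,0,-1],0],[[0,0,-1],0],[[0,0,-1],0]]'
python3 -m jog '[[[0,0,-0.2],-0.364],[[0,0,-0.5],-0.364],[[0,0,-0.5],-0.364],[[0,0,-0.5],-0.364],[[0,0,-0.5],-0.364],[[0,0,-0.5],-0.364],[[0,0,-0.5],-0.364],[[0,0,-0.5],-0.364],[[0,0,-0.5],-0.364],[[0,0,-0.5],-0.364],[[0,0,-0.5],-0.364],[[0,0,-0.5],-0.364],[[0,0,-0.5],-0.364]]'
```

```text
caddy [ 0.85154442 -0.26217439  0.14359962]
caddyR [ 0.79351188 -0.23172641 -0.00092399]
caddyL [ 0.96820261 -0.28459199  0.14606657]
steril [0.84242608 0.07894218 0.09304675]
pills [ 0.62640589 -0.49928318 -0.00158809]
t: 18.02
ee_pos: [0.4912, 0.3838, 0.1013]
tool_rot: [[-0.194, 0.981, 0.004], [0.981, 0.194, 0.003], [0.002, 0.004, -1.0]]
wrist_force: [0.4, -1.4, -1.7]
width: 0.098
t: 19.1
ee_pos: [0.4898, 0.3821, 0.1584]
tool_rot: [[-0.973, 0.232, -0.001], [0.232, 0.973, -0.001], [0.001, -0.001, -1.0]]
wrist_force: [-0.4, -0.8, 0.4]
width: 0.094
```

```bash
for i in a; do
python3 -m jog '[[[-0.12,-0.24,0],0],[[-0.25,-0.49,0],0],[[-0.38,-0.73,0],0],[[-0.5,-0.97,0],0]]' | head -2
python3 -m jog '[[[-0.12,-0.24,0],0],[[-0.25,-0.49,0],0],[[-0.38,-0.73,0],0],[[-0.5,-0.97,0],0]]' | head -2
python3 -m jog '[[[-0.12,-0.24,0],0],[[-0.25,-0.49,0],0],[[-0.38,-0.73,0],0],[[-0.5,-0.97,0],0]]' | head -2
python3 -m jog '[[[-0.12,-0.24,0],0],[[-0.25,-0.49,0],0],[[-0.38,-0.73,0],0],[[-0.5,-0.97,0],0]]' | head -2
python3 -m jog '[[[-0.12,-0.24,0],0],[[-0.25,-0.49,0],0],[[-0.38,-0.73,0],0],[[-0.5,-0.97,0],0],[[-0.5,-0.97,0],0],[[-0.5,-0.97,0],0]]'
done
python3 - <<'E'
from h import *
import pickle
st=readout.get_state()
F={'st':st}
for n in('wrist','scene','side'): F[n]=grab_frame(n)
pickle.dump(F,open('F4.pkl','wb'))
save('w12',F['wrist']['image'],k=1.4)
save('w12c',F['wrist']['image'],(230,60,330,260),4)
E
```

```text
t: 19.43
ee_pos: [0.5219, 0.2537, 0.159]
t: 19.77
ee_pos: [0.5536, 0.1264, 0.1593]
t: 20.1
ee_pos: [0.5851, -0.0007, 0.1593]
t: 20.43
ee_pos: [0.6166, -0.1277, 0.1591]
t: 20.93
ee_pos: [0.6471, -0.2564, 0.1582]
tool_rot: [[-0.972, 0.236, -0.001], [0.236, 0.972, -0.001], [0.001, -0.001, -1.0]]
wrist_force: [-0.4, -0.5, -0.9]
width: 0.1
```

View pics/w12.png

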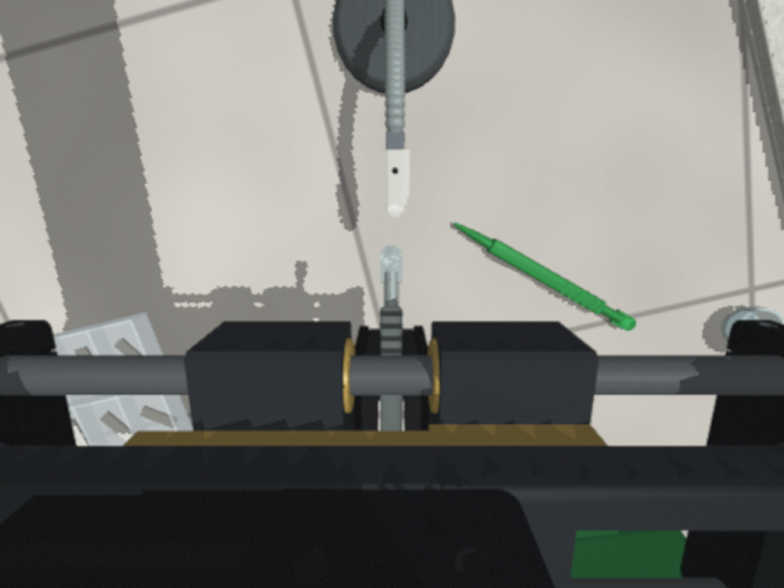

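View pics/w12c.png

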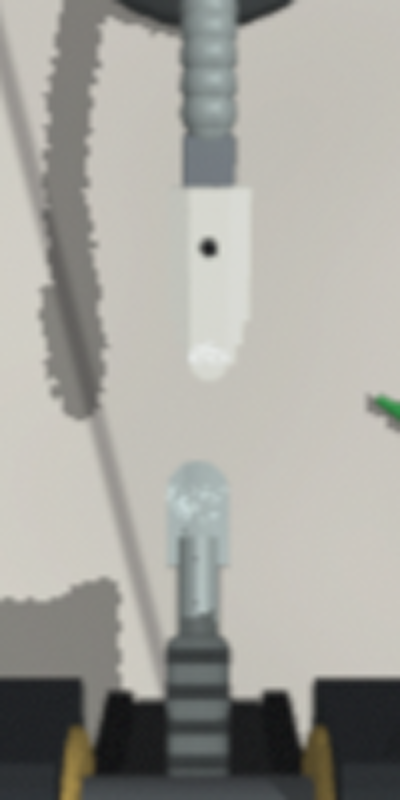

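Run:
```python
from h import *
import pickle
F=pickle.load(open('F4.pkl','rb'));f=F['wrist'];st=F['st'];p=np.array(st['ee_pos']);R=np.array(st['tool_rot'])
m=px(f,281.5,121,st,z=.092);t=px(f,279.1,174.8,st,z=p[2]+.0205)
L=lambda a:((a-p)@R*1000).round(1)
print('mark',m,L(m),'tip',t,L(t))
e=px(f,230+208/4-.5,60+379/4-.5,st,z=.087);b=px(f,230+209/4-.5,60+187/4-.5,st,z=.094);v=e-b
print('nail dir',np.degrees(np.arctan2(v[1],v[0])),'tool x dir',np.degrees(np.arctan2(R[1,0],R[0,0])))
d=L(m)-L(t);print('shift',d,d/120)
print(px(f,281.5,121,st))
```

```text
mark [ 0.57243    -0.23694701  0.092     ] [77.1  1.3 66.3] tip [ 0.60413117 -0.24668073  0.17868319] [ 44.1  -0.8 -20.5]
nail dir -13.785671991354356 tool x dir 166.34309874693773
shift [33.   2.1 86.8] [0.275      0.0175     0.72333333]
[ 0.57241028 -0.23693799  0.09144235]
```

```bash
python3 -m jog '[[[0.1,0.005,0.1],0],[[0.2,0.01,0.25],0],[[0.275,0.018,0.4],0],[[0.275,0.018,0.5],0],[[0.275,0.018,0.56],0],[[0.275,0.018,0.56],0],[[0.275,0.018,0.56],0],[[0.275,0.018,0.56],0]]'
python3 - <<'E'
from h import *
import pickle
st=readout.get_state()
F={'st':st}
for n in('wrist','scene','side'): F[n]=grab_frame(n)
pickle.dump(F,open('F5.pkl','wb'))
save('w13c',F['wrist']['image'],(230,100,330,250),5)
save('sd13',F['side']['image'],(300,120,400,220),6)
save('sc13',F['scene']['image'],(130,100,250,190),6)
E
```

```text
t: 21.75
ee_pos: [0.6176, -0.2436, 0.0931]
tool_rot: [[-0.973, 0.23, 0.002], [0.23, 0.973, -0.001], [-0.002, -0.0, -1.0]]
wrist_force: [-0.6, 0.0, -0.1]
width: 0.095
```

View pics/w13c.png

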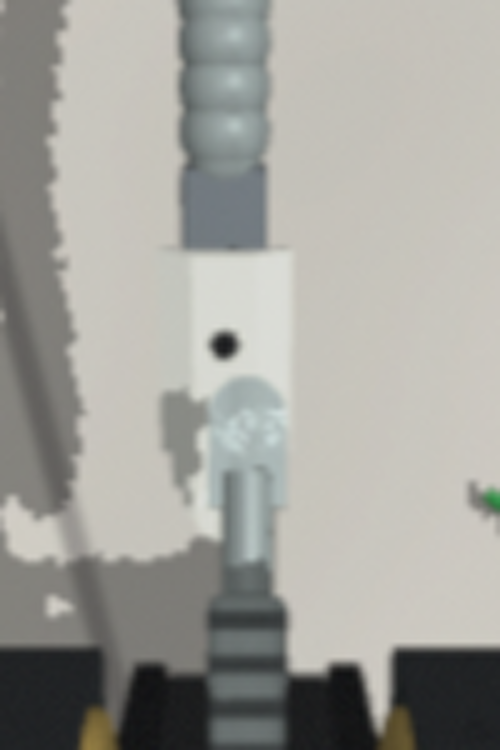

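View pics/sd13.png

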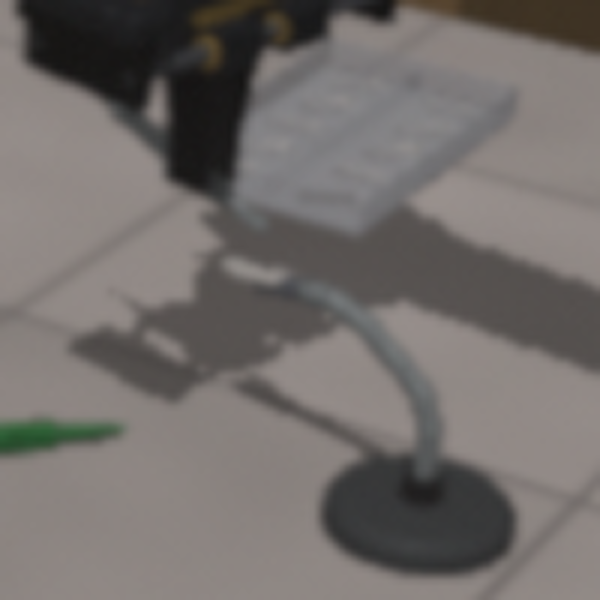

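View pics/sc13.png

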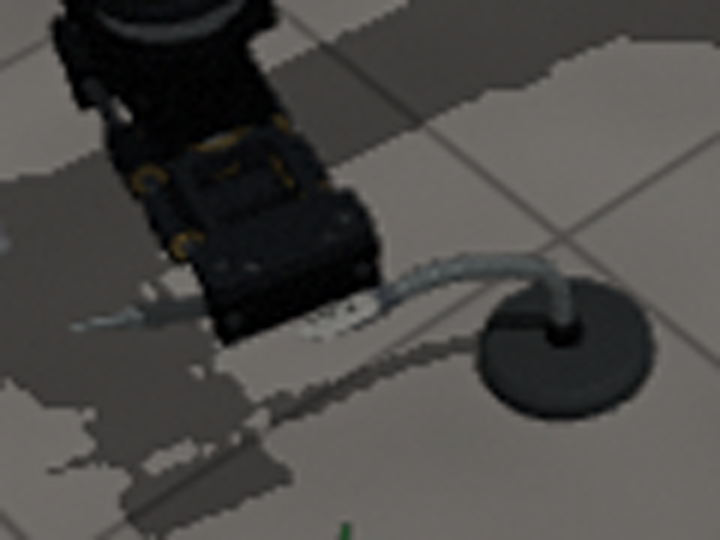

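Run:
```python
from h import *
import pickle
F=pickle.load(open('F5.pkl','rb'));f=F['wrist'];st=readout.get_state();print(st['ee_pos'],st['tool_rot'].round(4) if hasattr(st['tool_rot'],'round') else '');st=F['st'];p=np.array(st['ee_pos']);R=np.array(st['tool_rot'])
m=px(f,274.3,168.3,st,z=.092);t=px(f,278.9,174.7,st,z=p[2]+.0205)
L=lambda a:((a-p)@R*1000).round(1)
print('mark',m,L(m),'tip',t,L(t));d=L(m)-L(t);print('shift',d,d/120)
f=grab_frame('wrist');save('w14c',f['image'],(230,100,330,250),5)
```

```text
[ 0.61718088 -0.24376757  0.09294044] [[-9.731e-01  2.304e-01  1.700e-03]
 [ 2.304e-01  9.731e-01 -6.000e-04]
 [-1.800e-03 -2.000e-04 -1.000e+00]]
mark [ 0.5726316  -0.23687592  0.092     ] [45.3 -3.8  1. ] tip [ 0.57442376 -0.23424511  0.11358472] [ 44.1  -0.9 -20.6]
shift [ 1.2 -2.9 21.6] [ 0.01       -0.02416667  0.18      ]
```

View pics/w14c.png

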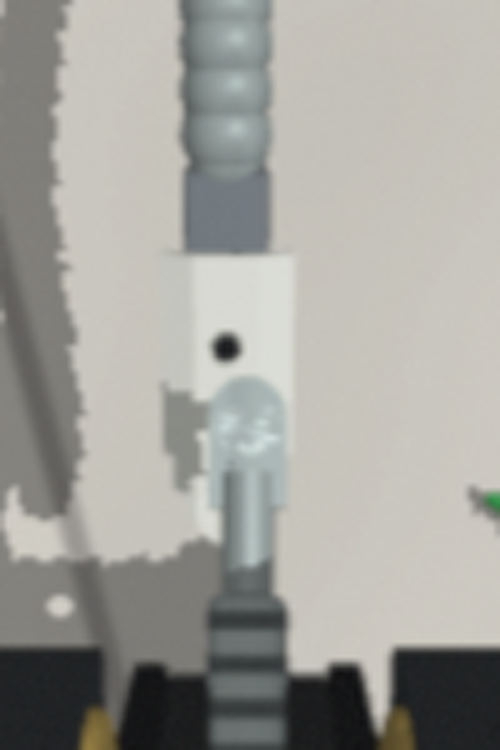

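```bash
python3 -m jog '[[[0.006,-0.012,0.05],0],[[0.012,-0.022,0.1],0],[[0.012,-0.022,0.14],0],[[0.012,-0.022,0.14],0],[[0.012,-0.022,0.14],0],[[0.012,-0.022,0.14],0],[[0.012,-0.022,0.14],0]]'
python3 - <<'E'
from h import *
f=grab_frame('wrist');save('w15c',f['image'],(250,130,310,210),9)
st=readout.get_state();print(st['ee_pos'],st['wrist_force'])
E
```

```text
t: 22.53
ee_pos: [0.6145, -0.2457, 0.0754]
tool_rot: [[-0.973, 0.23, 0.001], [0.23, 0.973, -0.0], [-0.001, -0.0, -1.0]]
wrist_force: [0.3, 0.4, -0.9]
width: 0.095
[ 0.61457128 -0.24574558  0.07546506] [0.59709225 0.25493282 0.5593661 ]
```

View pics/w15c.png

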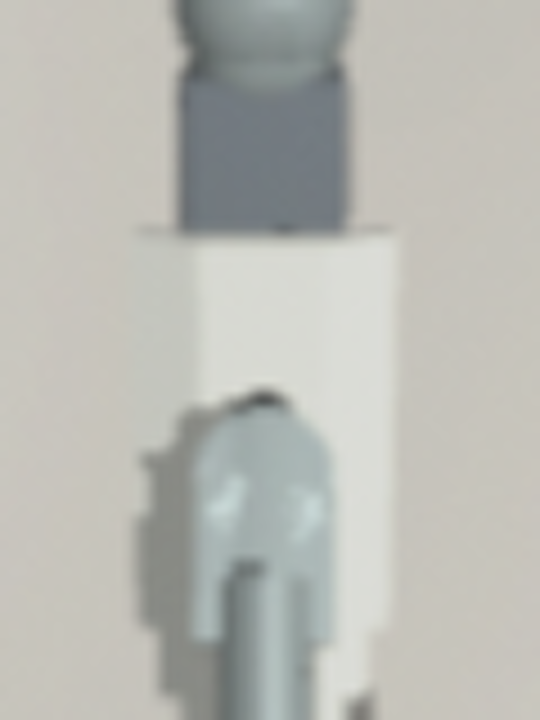

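```bash
python3 -m jog '[[[0,0,0.01],0],[[0,0,0.02],0],[[0,0,0.03],0],[[0,0,0.03],0],[[0,0,0.03],0]]'
python3 -m jog '[[[0,0,0.004],0],[[0,0,0.009],0],[[0,0,0.009],0],[[0,0,0.009],0]]'
python3 - <<'E'
from h import *
w=[]
for i in range(4):
    st=readout.get_state();w.append(st['wrist_force']);f=grab_frame('wrist')
print(np.mean(w,0),np.std(w,0),st['ee_pos']);save('w16c',f['image'],(250,130,310,210),9)
E
```

```text
t: 23.0
ee_pos: [0.6145, -0.2458, 0.0717]
tool_rot: [[-0.973, 0.23, 0.001], [0.23, 0.973, -0.0], [-0.001, -0.0, -1.0]]
wrist_force: [0.5, 0.1, -0.8]
width: 0.099
t: 23.33
ee_pos: [0.6146, -0.2458, 0.0707]
tool_rot: [[-0.973, 0.23, 0.001], [0.23, 0.973, -0.0], [-0.001, -0.0, -1.0]]
wrist_force: [-0.7, 0.5, 0.3]
width: 0.099
[0.5001937  0.14657092 0.33827402] [0.72524007 0.66071394 0.05168652] [ 0.6145499  -0.2457613   0.07068996]
```

View pics/w16c.png

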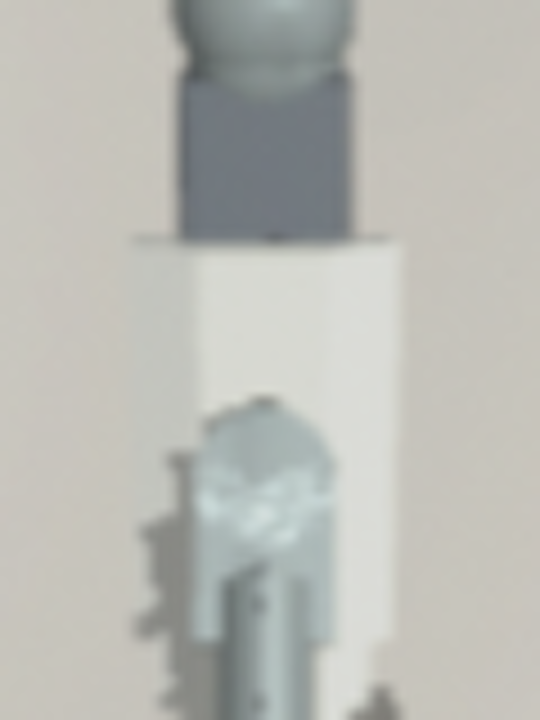

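```bash
cat > f.py <<'E'
from h import *
import sys
w=[]
for i in range(5):
    st=readout.get_state();w.append(st['wrist_force']);f=grab_frame('wrist')
print(np.mean(w,0).round(2),np.std(w,0).round(2),st['ee_pos'].round(5),st['t'])
if len(sys.argv)>1: save(sys.argv[1],f['image'],(250,130,310,210),9)
E
python3 -m jog '[[[-0.008,0,0.004],0],[[-0.008,0,0.008],0],[[-0.008,0,0.008],0],[[-0.008,0,0.008],0]]' >/dev/null; python3 f.py
python3 -m jog '[[[0,0,0.004],0],[[0,0,0.008],0],[[0,0,0.008],0],[[0,0,0.008],0]]'>/dev/null; python3 f.py w17
```

```text
[-0.1   0.29  1.64] [0.25 0.37 0.34] [ 0.61504 -0.24596  0.06945] 24.0667
[-0.37  0.11  1.82] [0.43 0.25 0.38] [ 0.61523 -0.24597  0.0686 ] 24.65
```

View pics/w17.png

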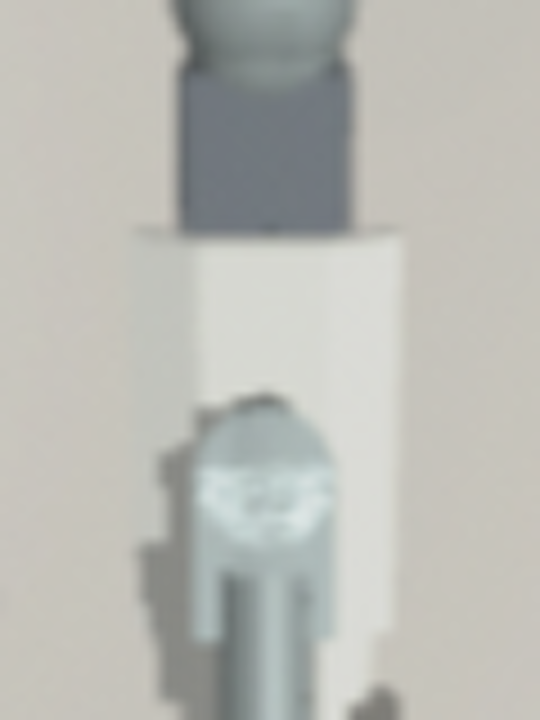

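```bash
python3 -m jog '[[[0,0,0.004],0],[[0,0,0.009],0],[[0,0,0.009],0],[[0,0,0.009],0]]'>/dev/null; python3 f.py w18
python3 -m jog '[[[0,0,0],0],[[0,0,0],0],[[0,0,0],0],[[0,0,0],0],[[0,0,0],0],[[0,0,0],0],[[0,0,0],0],[[0,0,0],0],[[0,0,0],0],[[0,0,0],0],[[0,0,0],0],[[0,0,0],0]]' ; python3 f.py
python3 - <<'E'
from h import *
st=readout.get_state();f=grab_frame('wrist');spoon(f,st,vmin=164,vmax=240)
for n,c in(('side',(300,120,400,220)),('scene',(130,100,250,190))):
    f=grab_frame(n);save(n+'19',f['image'],c,6);save(n+'19f',f['image'],k=1.4)
E
```

```text
[-0.55  0.16  2.55] [0.29 0.13 0.3 ] [ 0.61533 -0.24599  0.06759] 25.2333
t: 26.28
ee_pos: [0.6153, -0.2459, 0.0675]
tool_rot: [[-0.973, 0.23, 0.0], [0.23, 0.973, -0.0], [-0.0, -0.0, -1.0]]
wrist_force: [-0.2, 0.2, 2.6]
width: 0.099
[-0.01  0.4   2.84] [0.35 0.15 0.26] [ 0.61525 -0.24597  0.06748] 26.4833
164 [ 50.4  -0.8 -21.7]
167 [ 48.6  -0.8 -21.4]
170 [ 46.8  -0.8 -20. ]
173 [ 45.1  -0.8 -20.6]
176 [ 43.5  -0.8 -21.2]
179 [ 41.8  -0.8 -21.8]
182 [ 40.3  -0.8 -23. ]
185 [ 38.5  -0.8 -22.8]
188 [ 36.8  -0.8 -23. ]
191 [ 35.4  -0.8 -24.6]
194 [ 33.9  -0.8 -26.1]
197 [ 32.3  -0.8 -26.6]
200 [ 30.7  -0.8 -27.4]
203 [ 28.9  -0.8 -27.2]
206 [ 27.5  -0.8 -28.5]
209 [ 26.   -0.8 -29.3]
212 [ 24.1  -0.8 -28.8]
215 [ 22.4  -0.8 -29. ]
218 [ 20.9  -0.8 -29.9]
221 [ 19.6  -0.8 -31.5]
224 [ 17.9  -0.8 -31.6]
227 [ 16.5  -0.8 -32.8]
230 [ 14.9  -0.8 -33.2]
233 [ 13.1  -0.8 -33.4]
236 [ 11.6  -0.8 -34. ]
239 [ 10.   -0.8 -34.5]
```

View pics/w18.png

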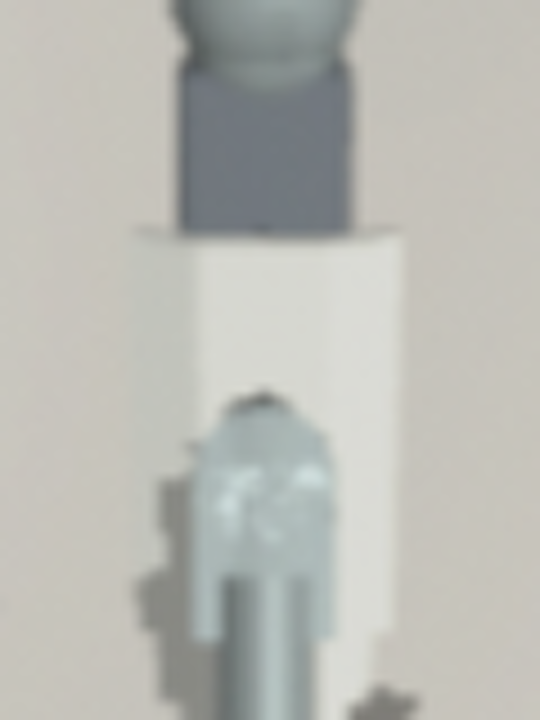

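View pics/side19.png

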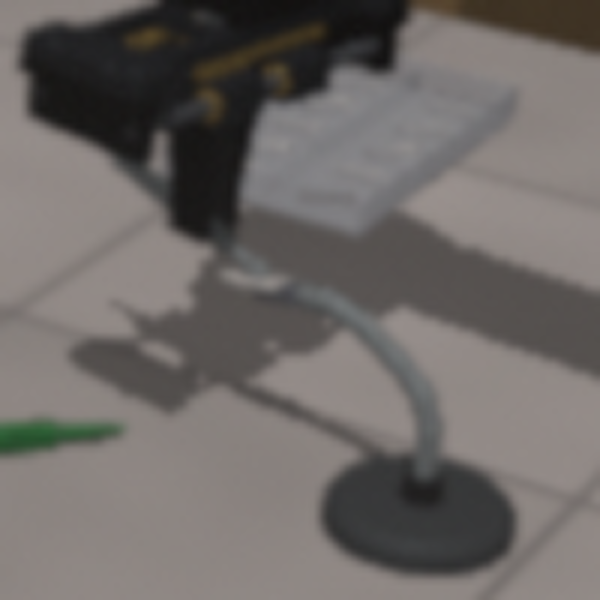

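View pics/scene19f.png

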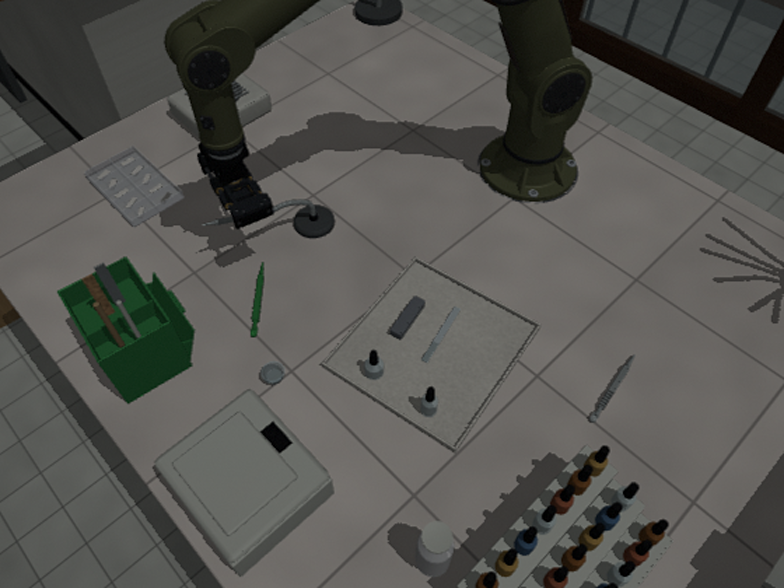

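```bash
python3 -m jog '[[[0,0,0],0],[[0,0,0],0],[[0,0,0],0],[[0,0,0],0],[[0,0,0],0],[[0,0,0],0],[[0,0,0],0],[[0,0,0],0],[[0,0,0],0],[[0,0,0],0],[[0,0,0],0],[[0,0,0],0],[[0,0,0],0],[[0,0,0],0],[[0,0,0],0],[[0,0,0],0],[[0,0,0],0],[[0,0,0],0]]' ; python3 f.py
python3 -c "
from rig import job;print(job.finish_job())"
```

```text
t: 28.18
ee_pos: [0.6153, -0.246, 0.0675]
tool_rot: [[-0.973, 0.23, 0.0], [0.23, 0.973, -0.0], [-0.0, -0.0, -1.0]]
wrist_force: [1.1, 0.5, 4.4]
width: 0.097
[0.51 0.23 3.3 ] [0.7  0.3  1.03] [ 0.61523 -0.24597  0.0675 ] 28.3833
the job is handed in; nothing more can be done
None
```

I handed the job in at about 28 s, with the pusher still gripped and its spoon pressing the pencil mark. The system reported no verdict.

**How it was done:** I took the small steel pusher from the tray. The tool can't be pitched, so I levered the pusher against the tray's left rim under a light grip until the spoon drooped about 15°. I then clamped it at 38 N and tested it on the sill at about 3.8 N, where it did not slip. Finally I lined it up with the nail and lowered it onto the mark.

**Last checks:**

| Check | Reading |
|---|---|
| Spoon end | On the dot; offset estimated 1–2 mm (limit 7 mm) |
| Pressure | About 2.5–3.3 N averaged, held about 3 s before hand-in; the largest single noisy reading I saw was 4.4 N |
| Angle to the nail | About 28°, worked out from about 15.5° of pusher tilt plus about 12.5° of nail slope and sag |
| In line with the nail | Within about 1° |
| Other things on tray and sill | File, buffer, bottles and dish looked unmoved in the scene picture; not measured |

**What disagreed:** The real finger ends lie about 29 mm short of the reported TCP. The first grasp therefore shut above the pusher without touching it, and I redid it lower. The nail also gave way about 1 mm lower than the stated 92 mm height predicted.

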